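Swing the long board home under the oak shelf

TASK

The long wooden board has been left sticking out from under the oak shelf, with one end still tucked between the shelf's front leg and the steel ledge. Push near its loose end to swing it round on the tucked end, in under the shelf, keeping the tucked end behind that leg, and leave it lying flat on the bench with its whole back edge flush against the ledge. Do not knock the shelf, and leave everything on and around it where it stands.

Things in the scene. Friction and masses are not known exactly. Their poses are not given: they have to be found in the camera images.
- board_centre (a point): Centre, half-way up, of the loose wooden board lying flat: 380 long x 80 wide x 18 thick, about 0.4 kg, sliding takes 2 to 5 N. +y points along it to the tucked end, +x across it to its back edge, z up. Loose end (darker band 55 long with a 22 hanging hole) 190 along -y; front edge, the one to push, 40 along -x.
- inner_corner (a point): Back corner of the board at the tucked end, half-way up its thickness. Same axes as board_centre.
- free_corner (a point): Back corner of the board at the loose end, half-way up its thickness. Same axes as board_centre.
- ledge: Fixed low stainless ledge along the back of the bench, 40 high, 100 deep, 1500 long. Origin at bench level on its upright front face, at mid length; y runs along the face, x points horizontally into the ledge, away from the robot. The board is home when its back edge lies on this face.
- riser: Fixed shelf of 3 oak slats, 600 x 130 over all, gaps 14, underside 135 and top 153 above the bench, on four 12 mm upright black rods. Origin at bench level on the ledge's face below mid length; y along the shelf, x into the ledge. Front edge at x -104; front legs at x -111, y +-265. The board's tucked end is behind the leg at y +265. Once home, the board's front edge is 24 in under the shelf.
- drawer_cube: White plastic drawer cube, 110 on a side, small knob on its front; stands on the shelf. Origin under its centre. Not to be moved.
- tape_roll: Roll of blue painter's tape, 100 across, 24 high, lying on the shelf. Origin under its centre. Not to be moved.
- egg_cup: White ceramic egg cup, 49 across, 62 high, standing on the shelf. Origin under its centre. Not to be moved.
- spring_clip: Steel spring clip, 76 long, 16 high, lying on the shelf. Origin under its centre. Not to be moved.
- marker: Grey retractable marker, 132 long, 14 thick, lying across the shelf. Origin under its middle. Not to be moved.
- jar: Lidded glass jar, 60 across, 105 high, on the bench under the shelf, beyond the board's loose end. Origin under its centre. Not to be moved.
- mug: White mug, 82 across, 92 high, on the bench in front of the shelf on the tucked end's side. Origin under its centre. Not to be moved.
- spoon: Wooden spoon, 260 long, on the bench in front of the shelf on the loose end's side. Origin under its middle, length along x. Not to be moved.

How it is judged:
By the outcome, as a careful person would: the job done as asked, in the order asked, and still so for the second after the job is handed in, with the robot touching nothing.
It also fails if it takes over 51 s, if anything falls off the work surface, if the arm or the gripper's body presses on something with over 40 N, if the wrist force passes 120 N, or if a joint passes its speed limit or range.

ROBOT

A 7-joint arm with a two-finger parallel gripper is mounted at the origin on the work surface. World frame = base frame: x ahead of the robot, y to its left, z up, the work surface at z = 0. Lengths are in m, angles in rad, forces in N, time in s.
With the tool pointing down it reaches from about 0.4 to 0.85 m from the base axis. Payload 4.5 kg.
Tool frame: the origin (TCP) lies midway between the tips of the shut fingers; the grasp point (between the pads) lies 19 mm behind it; x points along the fingers, y is the direction in which the jaws open and shut, and the axes are right-handed (so a half turn about x gives the same grasp; the last joint's range is limited). The gripper opens to 88 mm and grips with 3 to 60 N. Pads are 18 mm wide; open, the fingers measure 123 mm over their backs; the gripper's body (75 mm by 187 mm) begins 45 mm behind the grasp point.
Start: joints at [-1.076, 0.689, -0.195, 1.565, 0.157, 0.902, -0.215], TCP at [0.278, 0.56, 0.239] pointing down, gripper open.
Joint ranges: [-3.01, 3.01], [-0.46, 2.08], [-1.47, 1.51], [0.13, 2.56], [-1, 4.14], [0.04, 2.09], [-2.66, 2.66]. Speed limits (rad/s): [2.57, 2.57, 3.14, 3.14, 3.14, 3.14, 3.14].

INTERFACE

Orientations are given as a unit quaternion [x, y, z, w].
In Python, from plant import r gives the robot as it stands.
- The arm moves only by the tool arm_command, never from a script. Its argument "plan" is a list of rows, each a list of 5 numbers: the finger opening in m, from 0 to 0.0881, then the shift along the tool's x, y, z in m, then the turn about the tool's x in rad. In form: [[grip, dx, dy, dz, roll], ...]. A call has 1 to 12 rows; each row shifts and turns the commanded pose from where the row before left it, along the tool's axes as they then stand; what a row does not reach is not made up. A row lasts 1/8 s, in which the tool goes at most 62.5 mm and 10.7 degrees, less where a joint would pass 70% of its speed; a pose out of reach is approached as far as the arm can. A call is refused whole if a number of a shift passes 0.0625 or a number of a turn 0.188, either way. A call with a gripper value outside its range is refused whole. The fingers move at their own pace and stop on an object; "force" is the grip in N (left out, the last holds). Time passes only in rows, so rows that do not move let the fingers close. It gives the time, the measured TCP pose, the force and the opening at its end, in the units of the state.
- r.get_state(): the state, without advancing time (a new reading comes with each control period).
- r.snapshot(name): name is "side" or "top" or "wrist"; returns (picture, depth): 384x512x3 uint8, red, green, blue; 384x512 float32, m along the optical axis (not along the pixel's ray), 0 where there is no reading.
- r.calibration(name): a dict with "fx", "fy", "cx", "cy" (pixels), "k1" (the pictures are not rectified: a ray, as slopes to the right and down, at radius r is drawn at 1 + k1 r^2 times it, then the intrinsics apply), "eye" and "orientation" of the camera in the world; the wrist camera has in their place "mount" (4x4, takes a point from camera to tool coordinates, whose origin is the TCP and whose axes are the tool frame's). Camera axes: x right, y down, z forward; pixel columns grow to the right and rows downward; lengths in m; the calibration is good to about 2 mm. A picture is of the moment at which its call begins: read the wrist's pose just before it. calibration takes no time and is no camera call.
- r.finish_job(): hands the job in, once; it reports no verdict.
The state is a dict: "clock": time; "q": joint angles; "qd": joint speeds; "joint_torque": joint torques, N m; "tool_pos": TCP position; "eef_rot": TCP orientation; "contact_force": force on the tool from outside, world axes, zero at the start; "moment": the same for the moment, N m; "opening": opening from 0.0 (shut) to 1.0 (fully open).
Only numpy, scipy, OpenCV 4.12 (cv2) and the standard library are available. Lean on these libraries where they do the work, as an engineer would, in place of code of your own. Each camera call takes 0.05 s, during which the arm holds its last target.

## Working session

There is one attempt and no reset: what is moved stays moved. The work goes in short steps, Python scripts to look and compute and a tool call to move; the robot and the scene stay as the last step left them, time stands still between calls to the robot, and variables do not carry over. Pictures are saved under pics/ and viewed, and the job is handed in when it is done.

Besides the shell and the picture viewer there is one more tool, called after "Call:" as name(argument=value, ...), one argument or row to a line, values as JSON. arm_command: Moves the arm, as the interface text tells. Its arguments: {"type":"object","properties":{"plan":{"type":"array","items":{"type":"array","items":{"type":"number"}}},"force":{"type":"number"}},"required":["plan"]}

```bash
ls; mkdir -p pics; cat > h.py <<'E'
import numpy as np, cv2
from scipy.spatial.transform import Rotation as R
from plant import r
def pose(name,st=None):
    c=r.calibration(name)
    if name=='wrist':
        st=st or r.get_state()
        T=np.eye(4);T[:3,:3]=R.from_quat(st['eef_rot']).as_matrix();T[:3,3]=st['tool_pos']
        return c,T@np.array(c['mount'])
    o=np.array(c['orientation'])
    T=np.eye(4);T[:3,:3]=o if o.shape==(3,3) else R.from_quat(o).as_matrix();T[:3,3]=c['eye']
    return c,T
def ray(c,px):
    K=np.array([[c['fx'],0,c['cx']],[0,c['fy'],c['cy']],[0,0,1.]])
    u=cv2.undistortPoints(np.array(px,float).reshape(-1,1,2),K,np.array([c['k1'],0,0,0.]))[:,0]
    return np.c_[u,np.ones(len(u))]
def onz(c,T,px,z):
    d=ray(c,px)@T[:3,:3].T
    return T[:3,3]+d*((z-T[2,3])/d[:,2])[:,None]
def dep(c,T,px,D):
    d=ray(c,px)
    z=np.array([D[int(round(p[1])),int(round(p[0]))] for p in px])
    return (d*z[:,None])@T[:3,:3].T+T[:3,3]
def proj(c,T,P):
    P=(np.atleast_2d(P)-T[:3,3])@T[:3,:3]
    s=P[:,:2]/P[:,2:];s=s*(1+c['k1']*(s**2).sum(1))[:,None]
    return s*[c['fx'],c['fy']]+[c['cx'],c['cy']]
def snap(name,tag):
    st=r.get_state();c,T=pose(name,st);im,D=r.snapshot(name)
    cv2.imwrite(f'pics/{tag}.png',im[:,:,::-1]);np.save(f'pics/{tag}.npy',D)
    np.savez(f'pics/{tag}_T.npz',T=T)
    return im,D,c,T
E
python3 - <<'E'
from h import *
for n in ('top','side','wrist'):
    im,D,c,T=snap(n,n+'0'); print(n,{k:v for k,v in c.items()}); print(T.round(3))
print(r.get_state())
E
```

```text
pics
top {'fx': 464.1705648568383, 'fy': 464.1705648568383, 'cx': 248.93714926363018, 'cy': 182.97666815040162, 'k1': -0.18170295293375197, 'eye': array([4.55349098e-01, 9.18397601e-04, 1.68871236e+00]), 'orientation': array([-0.70618241,  0.70728379, -0.0234683 ,  0.02247838])}
[[-2.000e-03 -9.980e-01  6.500e-02  4.550e-01]
 [-1.000e+00  2.000e-03 -1.000e-03  1.000e-03]
 [ 1.000e-03 -6.500e-02 -9.980e-01  1.689e+00]
 [ 0.000e+00  0.000e+00  0.000e+00  1.000e+00]]
side {'fx': 390.19960556366533, 'fy': 390.19960556366533, 'cx': 251.4858869636662, 'cy': 194.18568401427223, 'k1': 0.045233872500016474, 'eye': array([0.79283141, 0.23952775, 1.10239271]), 'orientation': array([ 0.3461628 ,  0.92354122, -0.15542643, -0.05554783])}
[[-0.754  0.622 -0.21   0.793]
 [ 0.657  0.712 -0.249  0.24 ]
 [-0.005 -0.326 -0.946  1.102]
 [ 0.     0.     0.     1.   ]]
wrist {'fx': 290.90310544906623, 'fy': 290.90310544906623, 'cx': 255.27066675945736, 'cy': 192.97827444720224, 'k1': 0.01917474096255257, 'mount': array([[-6.71648528e-04, -2.99041681e-01,  9.54239814e-01,
        -1.45353466e-01],
       [ 
[... 346 characters left out ...]
     0.     0.     1.   ]]
{'clock': 0.15, 'q': array([-1.07619585,  0.68980224, -0.19454463,  1.56606343,  0.1573209 ,
        0.9025306 , -0.21511173]), 'qd': array([ 0.00085034, -0.00159663,  0.0004326 , -0.00300949,  0.00130909,
        0.0012254 ,  0.00078162]), 'joint_torque': array([-2.25091491e-03, -5.27859378e+01, -1.26891151e+00, -1.53582877e+01,
       -5.25378599e-02,  3.93690701e-03,  1.24664166e-04]), 'tool_pos': array([0.27773484, 0.55937238, 0.23809902]), 'eef_rot': array([ 0.16096123,  0.68850276, -0.16194721,  0.68835204]), 'contact_force': array([-0.00669493, -0.67542873,  0.13062882]), 'moment': array([ 0.0088204 ,  0.02276387, -0.00924686]), 'opening': 1.002539152195689}
```

View pics/top0.png

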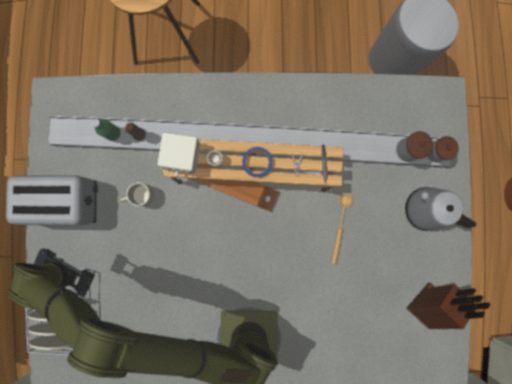

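View pics/side0.png

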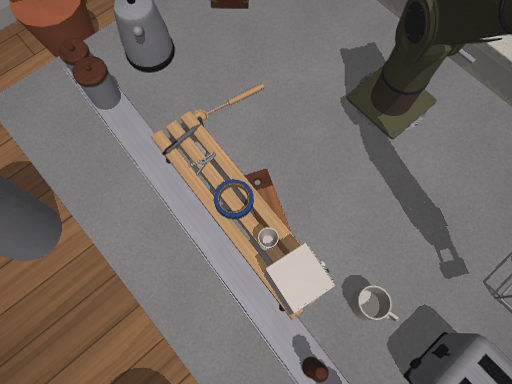

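View pics/wrist0.png

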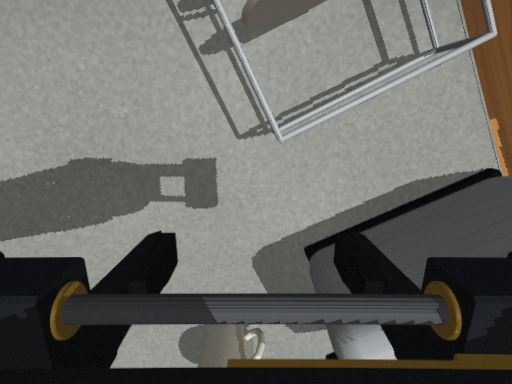

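The top view (right = -y, up = +x) shows the ledge face at about rows 145–165, the shelf from (160,170) to (343,185), and the board's loose end at about (270,200). The mug is at (138,194), the spoon at (342,225) and the arm at lower left. I'll enlarge it to measure.

```bash
python3 - <<'E'
import cv2
im=cv2.imread('pics/top0.png')[115:275,115:365]
cv2.imwrite('pics/top0z.png',cv2.resize(im,None,fx=3.2,fy=3.2,interpolation=cv2.INTER_CUBIC))
im=cv2.imread('pics/side0.png')[100:330,140:400]
cv2.imwrite('pics/side0z.png',cv2.resize(im,None,fx=2.6,fy=2.6,interpolation=cv2.INTER_CUBIC))
E
```

```text
(no output)
```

View pics/top0z.png

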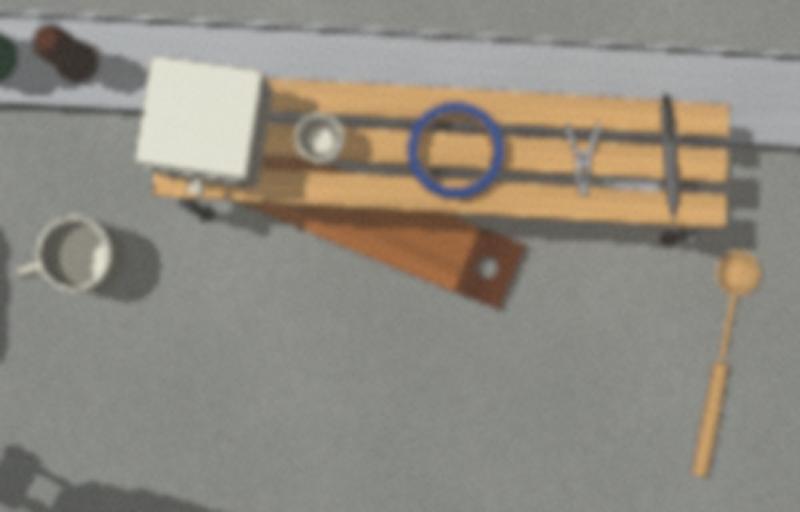

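View pics/side0z.png

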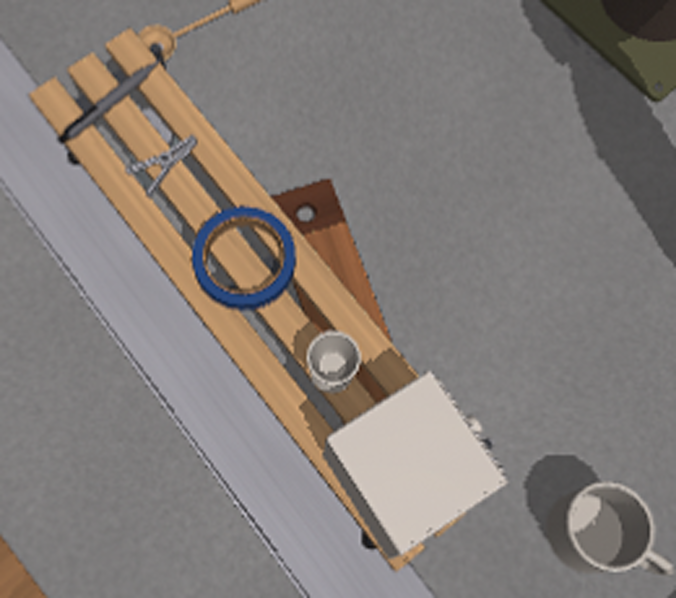

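```bash
python3 - <<'E'
from h import *
c,T=pose('top'); D=np.load('pics/top0.npy')
f=lambda pts:[(115+a/3.2,115+b/3.2) for a,b in pts]
b=onz(c,T,f([(525,245),(502,310),(300,228),(488,268),(455,290)]),.018); print('board',b.round(4)); 
print('end width',np.linalg.norm(b[0]-b[1]))
print('ledge z.04',onz(c,T,f([(0,105),(760,147)]),.04).round(4))
s=onz(c,T,f([(727,226),(152,195),(730,103)]),.153); print('shelf',s.round(4),np.linalg.norm(s[0]-s[1]),np.linalg.norm(s[0]-s[2]))
print('mug',onz(c,T,f([(77,255)]),.092),'spoon',onz(c,T,f([(738,272),(702,473)]),.01))
print('depth brd',dep(c,T,f([(480,290),(350,230)]),D),dep(c,T,f([(600,110),(450,205)]),D))
# ledge face from depth: scan columns
P=[]
vv,uu=np.mgrid[100:230,60:460]
px=np.c_[uu.ravel(),vv.ravel()]
X=dep(c,T,px,D).reshape(130,400,3)
for u in range(0,400,20):
    col=X[:,u]; m=(abs(col[:,2]-.04)<.008); 
    if m.any(): i=np.where(m)[0]; print(u+60,i[-1]+100,col[i[-1]].round(3),col[min(i[-1]+2,129)].round(3))
E
```

```text
board [[ 0.5329 -0.1101  0.018 ]
 [ 0.4598 -0.0838  0.018 ]
 [ 0.5525  0.1436  0.018 ]
 [ 0.5071 -0.0683  0.018 ]
 [ 0.4824 -0.0311  0.018 ]]
end width 0.0776643773105613
ledge z.04 [[ 0.6915  0.4854  0.04  ]
 [ 0.6417 -0.3751  0.04  ]]
shelf [[ 0.546  -0.3128  0.153 ]
 [ 0.5793  0.2873  0.153 ]
 [ 0.6754 -0.3182  0.153 ]] 0.6009848952124549 0.129570833679736
mug [[0.51903832 0.38069274 0.092     ]] spoon [[ 0.5018562  -0.35401245  0.01      ]
 [ 0.27392453 -0.31097039  0.01      ]]
depth brd [[ 0.48224125 -0.0589753   0.02349944]
 [ 0.5500802   0.08705977  0.01877943]] [[ 0.66769073 -0.18064265  0.15230797]
 [ 0.56881907 -0.02363917  0.14557763]]
60 144 [0.709 0.7   0.036] [ 0.708  0.717 -0.006]
80 145 [0.703 0.619 0.04 ] [ 0.702  0.634 -0.   ]
100 145 [0.703 0.544 0.036] [ 0.701  0.556 -0.002]
120 146 [0.699 0.469 0.033] [0.695 0.476 0.006]
140 184 [0.56  0.392 0.033] [0.555 0.399 0.   ]
160 144 [0.704 0.319 0.041] [0.665 0.277 0.26 ]
180 134 [0.74  0.247 0.037] [0.696 0.214 0.259]
200 151 [0.679 0.175 0.032] [0.676 0.178 0.   ]
220 140 [0.718 0.102 0.037] [0.693 0.095 0.153]
240 153 [0.67  0.03  0.039] [0.648 0.028 0.157]
260 154 [ 0.667 -0.041  0.037] [ 0.645 -0.038  0.153]
280 143 [ 0.707 -0.114  0.033] [ 0.682 -0.105  0.153]
300 144 [ 0.703 -0.185  0.041] [ 0.679 -0.172  0.154]
320 158 [ 0.652 -0.257  0.038] [ 0.649 -0.262  0.007]
340 159 [ 0.648 -0.329  0.043] [ 0.646 -0.337 -0.001]
360 160 [ 0.644 -0.401  0.048] [ 0.642 -0.412  0.001]
380 161 [ 0.642 -0.476  0.042] [ 0.639 -0.49  -0.005]
400 162 [ 0.639 -0.555  0.033] [ 0.636 -0.566 -0.001]
420 227 [ 0.401 -0.623  0.041] [ 0.393 -0.631  0.022]
440 165 [ 0.628 -0.708  0.038] [ 0.625 -0.725 -0.002]
```

```bash
python3 - <<'E'
from h import *
c=r.calibration('wrist'); M=np.array(c['mount']); D=np.load('pics/wrist0.npy')
vv,uu=np.mgrid[0:384,0:512]; px=np.c_[uu.ravel(),vv.ravel()]
d=ray(c,px)*D.ravel()[:,None]; X=(d@M[:3,:3].T+M[:3,3]).reshape(384,512,3)
for v in range(235,384,12):
    print(v,[(u,*(1000*X[v,u]).round().astype(int)) for u in (40,85,120,150,165,255,340,360,400,440,490)])
print(proj(c,M,[[0,0,0],[-.019,0.044,0],[-.064,.09,.0375],[-.064,0,.0375]]))
E
python3 - <<'E'
import cv2
im=cv2.imread('pics/wrist0.png')[200:]
cv2.imwrite('pics/w0z.png',cv2.resize(im,None,fx=1.55,fy=1.55,interpolation=cv2.INTER_CUBIC))
E
```

```text
235 [(40, np.int64(239), np.int64(-309), np.int64(105)), (85, np.int64(239), np.int64(-245), np.int64(105)), (120, np.int64(239), np.int64(-195), np.int64(105)), (150, np.int64(-5), np.int64(-55), np.int64(-11)), (165, np.int64(-2), np.int64(-49), np.int64(-10)), (255, np.int64(238), np.int64(0), np.int64(105)), (340, np.int64(-2), np.int64(46), np.int64(-10)), (360, np.int64(-5), np.int64(56), np.int64(-11)), (400, np.int64(164), np.int64(168), np.int64(70)), (440, np.int64(136), np.int64(195), np.int64(56)), (490, np.int64(109), np.int64(222), np.int64(43))]
247 [(40, np.int64(240), np.int64(-313), np.int64(124)), (85, np.int64(240), np.int64(-249), np.int64(125)), (120, np.int64(240), np.int64(-198), np.int64(125)), (150, np.int64(-17), np.int64(-51), np.int64(-11)), (165, np.int64(-16), np.int64(-44), np.int64(-10)), (255, np.int64(239), np.int64(0), np.int64(125)), (340, np.int64(-9), np.int64(44), np.int64(-7)), (360, np.int64(-17), np.int64(52), np.int64(-11)), (400, np.int64(143), np.int64(159), np.int64(74)), (440, np.int64(118), np.int64(185), np.int64(61)), (490, np.int64(
[... 5684 characters left out ...]
.int64(-19))]
379 [(40, np.int64(-98), np.int64(-44), np.int64(-24)), (85, np.int64(-98), np.int64(-36), np.int64(-23)), (120, np.int64(-99), np.int64(-28), np.int64(-24)), (150, np.int64(-99), np.int64(-21), np.int64(-24)), (165, np.int64(-99), np.int64(-18), np.int64(-23)), (255, np.int64(-100), np.int64(0), np.int64(-25)), (340, np.int64(-99), np.int64(18), np.int64(-24)), (360, np.int64(-99), np.int64(22), np.int64(-24)), (400, np.int64(-100), np.int64(30), np.int64(-25)), (440, np.int64(-99), np.int64(39), np.int64(-24)), (490, np.int64(-98), np.int64(49), np.int64(-23))]
[[254.66784503 249.61579283]
 [343.70964392 268.31663827]
 [492.97529746 421.89385299]
 [254.56304908 419.43348772]]
```

View pics/w0z.png

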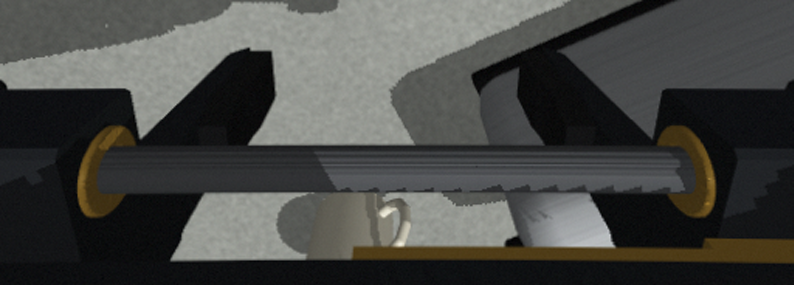

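```bash
python3 - <<'E'
from h import *
c,T=pose('top'); D=np.load('pics/top0.npy'); st=r.get_state()
vv,uu=np.mgrid[235:330,5:125]; px=np.c_[uu.ravel(),vv.ravel()]
X=dep(c,T,px,D); Rt=R.from_quat(st['eef_rot']).as_matrix()
Y=(X-st['tool_pos'])@Rt*1000
im=cv2.imread('pics/top0.png'); col=im[vv.ravel(),uu.ravel()]
m=(Y[:,0]<-30)&(Y[:,0]>-400)&(np.hypot(Y[:,1],Y[:,2])<160)
Y=Y[m];col=col[m];px=px[m]
print(m.sum())
dark=col.max(1)<70
for lo in range(-320,-40,20):
    s=(Y[:,0]>=lo)&(Y[:,0]<lo+20)
    if s.any(): print(lo,s.sum(),'y',Y[s,1].min().round(),Y[s,1].max().round(),'z',Y[s,2].min().round(),Y[s,2].max().round(),'col',col[s].mean(0).round())
np.set_printoptions(linewidth=200,suppress=True)
print(np.c_[px,Y.round()][::7][:90].astype(int).tolist())
z=cv2.resize(im[230:330,5:125],None,fx=5,fy=5,interpolation=cv2.INTER_CUBIC);cv2.imwrite('pics/grip.png',z)
E
```

```text
2228
-320 46 y -42.0 33.0 z 35.0 51.0 col [39. 45. 45.]
-300 13 y -23.0 26.0 z 38.0 47.0 col [48. 52. 53.]
-260 20 y -33.0 19.0 z 14.0 35.0 col [34. 43. 43.]
-240 56 y -36.0 19.0 z 5.0 35.0 col [33. 43. 43.]
-220 74 y -38.0 25.0 z -2.0 37.0 col [36. 46. 46.]
-200 78 y -40.0 30.0 z -8.0 38.0 col [36. 43. 42.]
-180 53 y -39.0 21.0 z -13.0 36.0 col [32. 33. 33.]
-160 118 y -43.0 21.0 z -22.0 38.0 col [36. 37. 36.]
-140 31 y -44.0 -37.0 z -18.0 20.0 col [35. 36. 35.]
-120 493 y -95.0 93.0 z -35.0 34.0 col [50. 50. 49.]
-100 191 y -95.0 90.0 z -35.0 34.0 col [53. 54. 54.]
-80 76 y -86.0 83.0 z -21.0 33.0 col [67. 68. 67.]
[[41, 248, -105, 90, 34], [47, 249, -71, 83, 31], [44, 250, -105, 78, 33], [39, 251, -105, 91, 23], [46, 251, -103, 72, 33], [40, 252, -105, 87, 21], [47, 252, -103, 68, 32], [39, 253, -100, 91, 16], [46, 253, -100, 70, 26], [53, 253, -85, 55, 33], [43, 254, -105, 76, 21], [50, 254, -85, 63, 26], [37, 255, -110, 90, 10], [44, 255, -111, 69, 21], [51, 255, -83, 59, 24], [39, 256, -104, 85, 9], [46, 256, -103, 65, 19], [53, 256, -88, 50, 26], [40, 257, -110, 79, 9], [47, 2
[... 1049 characters left out ...]
, [66, 265, -81, 3, 19], [15, 266, -357, 37, 30], [22, 266, -352, 21, 38], [29, 266, -334, 12, 41], [36, 266, -312, 3, 43], [43, 266, -242, 11, 31], [51, 266, -214, 0, 33], [58, 266, -184, -9, 34], [65, 266, -149, -16, 34], [72, 266, -73, -13, 23], [19, 267, -366, 22, 37], [26, 267, -349, 12, 40], [33, 267, -331, 2, 43], [40, 267, -310, -8, 46], [47, 267, -240, 0, 34], [54, 267, -209, -8, 34], [61, 267, -159, -10, 29], [68, 267, -102, -12, 23], [15, 268, -358, 34, 26], [22, 268, -367, 13, 39], [29, 268, -352, 2, 43], [36, 268, -331, -7, 45], [43, 268, -310, -16, 47], [50, 268, -235, -8, 34], [57, 268, -203, -15, 34], [64, 268, -163, -21, 32], [72, 268, -78, -17, 19], [17, 269, -365, 25, 29]]
```

View pics/grip.png

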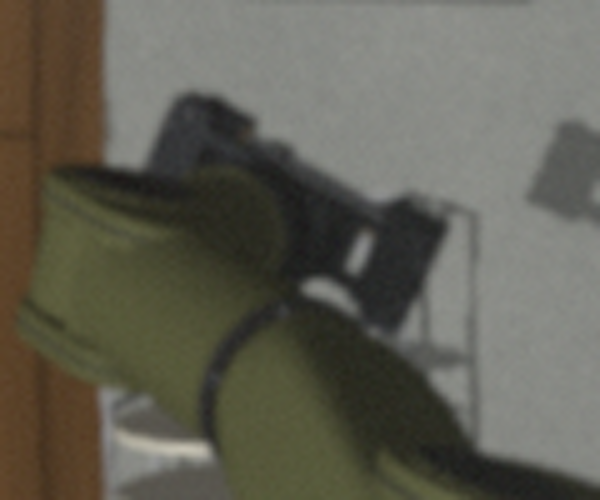

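The depth profile shows why the shelf is a problem for this hand. Its wide body is a low bar from about 64 to 112 mm above the TCP. Above that is only a neck of about 40 mm radius. With the jaws open and pointing at the ledge, and the TCP near the bench, the bar fits under the 135 mm shelf. The leading finger then reaches about 61 mm ahead of the axis. I'll bring the hand round in that orientation and measure the neck more exactly.

Call:
arm_command(
  plan=[
    [0.0881,0,-0.0386,0.0342,0],
    [0.0881,0,-0.0386,0.0342,0],
    [0.0881,0,-0.0386,0.0342,0],
    [0.0881,0,-0.0386,0.0342,0],
    [0.0881,0,-0.0386,0.0342,0],
    [0.0881,0,-0.0386,0.0342,0],
    [0.0881,0,-0.0386,0.0342,0],
    [0.0881,0,-0.0386,0.0342,0],
    [0.0881,0,-0.0386,0.0342,0],
    [0.0881,0,-0.0386,0.0342,0],
    [0.0881,0,-0.0386,0.0342,0],
    [0.0881,0,-0.0386,0.0342,0],
  ],
)

```text
clock: 1.65
tool_pos: [0.4399, -0.0391, 0.2387]
eef_rot: [0.162, 0.688, -0.161, 0.689]
contact_force: [0.9, 0.1, 0.1]
opening: 0.999
```

Call:
arm_command(
  plan=[
    [0.0881,0,0,0,0.1666],
    [0.0881,0,0,0,0.1666],
    [0.0881,0,0,0,0.1666],
    [0.0881,0,0,0,0.1666],
    [0.0881,0,0,0,0.1666],
    [0.0881,0,0,0,0.1666],
    [0.0881,0,0,0,0.1666],
    [0.0881,0,0,0,0],
  ],
)

```text
clock: 2.65
tool_pos: [0.4395, -0.0374, 0.2386]
eef_rot: [-0.513, -0.486, 0.514, -0.486]
contact_force: [-0.6, -0.2, -0.0]
opening: 0.995
```

```bash
python3 - <<'E'
from h import *
st=r.get_state(); Rt=R.from_quat(st['eef_rot']).as_matrix(); print(Rt.round(4),st['tool_pos'])
for n in('side','top','wrist'): snap(n,n+'1')
for n in ('side','top'):
    c,T=pose(n); D=np.load(f'pics/{n}1.npy')
    vv,uu=np.mgrid[0:384,0:512]; px=np.c_[uu.ravel(),vv.ravel()]
    X=dep(c,T,px,D); Y=(X-st['tool_pos'])@Rt*1000
    m=(np.abs(Y[:,1])<110)&(np.abs(Y[:,2])<70)&(Y[:,0]<-40)&(Y[:,0]>-330)&(D.ravel()>0)
    Y=Y[m]
    print(n)
    for lo in range(-330,-40,10):
        s=(Y[:,0]>=lo)&(Y[:,0]<lo+10)
        if s.sum()>3: q=Y[s]; print(lo,s.sum(),'y',np.percentile(q[:,1],[2,98]).round(),'z',np.percentile(q[:,2],[2,98]).round())
E
```

```text
[[-3.000e-04  9.985e-01 -5.420e-02]
 [-3.000e-04 -5.420e-02 -9.985e-01]
 [-1.000e+00 -2.000e-04  3.000e-04]] [ 0.43945129 -0.03742102  0.23863005]
side
-330 265 y [-47.  45.] z [-46.  35.]
-320 175 y [-41.  43.] z [-46.  34.]
-310 106 y [-36.  38.] z [-45.  26.]
-300 48 y [-29.  33.] z [-45.   8.]
-290 212 y [ 2. 39.] z [-42.  25.]
-280 48 y [ 9. 39.] z [-35.  10.]
-270 118 y [-6. 36.] z [-36.  18.]
-260 147 y [-12.  36.] z [-36.  18.]
-250 133 y [-10.  35.] z [-40.  15.]
-240 105 y [-14.  36.] z [-37.  20.]
-230 80 y [-11.  36.] z [-35.  19.]
-220 101 y [-14.  36.] z [-36.  15.]
-210 155 y [-18.  37.] z [-37.  24.]
-200 75 y [-22.  37.] z [-37.  22.]
-190 101 y [-15.  37.] z [-38.  19.]
-180 6 y [12. 29.] z [-28.  -8.]
-170 206 y [-16.  38.] z [-36.  17.]
-160 93 y [-40.  37.] z [-37.  15.]
-150 22 y [-34.  18.] z [-36. -31.]
-140 9 y [13. 18.] z [-25. -19.]
-130 14 y [ 8. 18.] z [-25. -16.]
-120 43 y [-90.  93.] z [-29.  23.]
-110 957 y [-91.  94.] z [-34.  29.]
-100 97 y [-89.  94.] z [-35.  22.]
-90 281 y [-77.  91.] z [-35.  20.]
-80 96 y [-81.  86.] z [-35.  18.]
-70 24 y [-81.  86.] z [-35.  29.]
-50 5 y [-52. -44.] z [-8. -5.]
top
-120 15 y [50. 91.] z [-34.  24.]
-110 245 y [49. 92.] z [-34.  32.]
-100 35 y [50. 85.] z [-29.  25.]
-90 64 y [50. 65.] z [-34.  31.]
-50 8 y [47. 50.] z [-8.  7.]
```

View pics/side1.png

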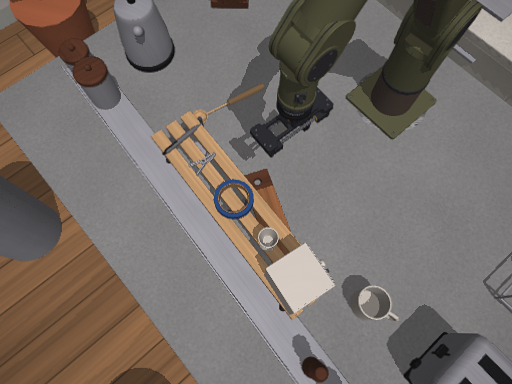

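View pics/wrist1.png

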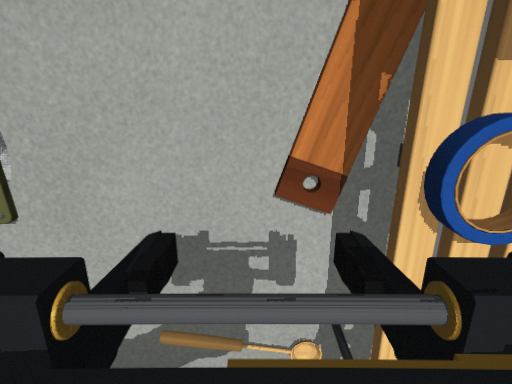

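```bash
python3 - <<'E'
from h import *
st=r.get_state(); Rt=R.from_quat(st['eef_rot']).as_matrix()
c,T=pose('side'); D=np.load('pics/side1.npy')
vv,uu=np.mgrid[0:384,0:512]; px=np.c_[uu.ravel(),vv.ravel()]
X=dep(c,T,px,D); Y=(X-st['tool_pos'])@Rt*1000
m=(np.abs(Y[:,1])<60)&(np.abs(Y[:,2])<60)&(Y[:,0]<-100)&(Y[:,0]>-185)&(D.ravel()>0)
o=np.c_[px,Y.round()][m].astype(int)
for v in range(94,125):
    l=[tuple(map(int,a)) for a in o[o[:,1]==v]]
    if l: print(v,[(a[0],)+a[2:] for a in l][::3])
z=cv2.resize(cv2.imread('pics/side1.png')[60:160,230:350],None,fx=6,fy=6,interpolation=cv2.INTER_CUBIC);cv2.imwrite('pics/neck.png',z)
E
```

```text
100 [(314, -155, -40, -18)]
101 [(277, -162, 25, 25)]
102 [(277, -163, 27, 23), (316, -154, -40, -24)]
103 [(276, -157, 28, 25), (314, -152, -37, -22), (317, -155, -40, -27)]
104 [(276, -157, 29, 23), (279, -184, 36, 7), (315, -154, -36, -26)]
105 [(277, -165, 33, 16), (312, -182, -15, -35), (315, -156, -33, -28), (318, -157, -38, -32)]
106 [(277, -163, 33, 15), (280, -184, 38, 2), (314, -155, -30, -29), (317, -154, -36, -32)]
107 [(277, -161, 34, 15), (280, -168, 32, 8), (312, -154, -26, -27), (315, -154, -31, -31)]
108 [(277, -159, 34, 14), (280, -163, 31, 8), (310, -164, -16, -30), (313, -155, -26, -31), (316, -152, -32, -34)]
109 [(277, -157, 35, 13), (280, -165, 33, 6), (283, -181, 36, -5), (311, -164, -16, -34), (314, -154, -26, -34), (317, -107, -56, -20)]
110 [(278, -160, 36, 8), (281, -163, 33, 3), (284, -170, 31, -4), (308, -164, -10, -32), (311, -157, -18, -33), (314, -150, -27, -34), (317, -106, -54, -22)]
111 [(278, -158, 37, 7), (281, -164, 35, 1), (284, -167, 31, -4), (287, -183, 33, -14), (304, -185, 8, -36), (307, -163, -8, -31), (310, -162, -13, -35), (313, -149, -2
[... 2461 characters left out ...]
 (293, -134, 17, -20), (296, -149, 19, -30), (299, -151, 15, -35), (302, -111, -9, -24)]
122 [(268, -106, 49, 22), (271, -109, 45, 17), (274, -104, 38, 15), (284, -107, 22, 0), (287, -107, 17, -4), (290, -100, 9, -6), (293, -132, 17, -22), (296, -128, 11, -24), (299, -147, 15, -35), (302, -104, -10, -23)]
123 [(267, -106, 52, 21), (270, -106, 47, 17), (273, -101, 40, 15), (285, -109, 23, -4), (288, -106, 16, -7), (291, -119, 17, -16), (294, -132, 17, -25), (297, -120, 7, -24), (300, -109, -3, -24)]
124 [(265, -106, 57, 22), (269, -107, 51, 16), (272, -101, 44, 15), (285, -106, 23, -5), (288, -107, 18, -9), (291, -118, 18, -17), (294, -127, 17, -25), (297, -116, 7, -25), (300, -104, -4, -24)]
```

View pics/neck.png

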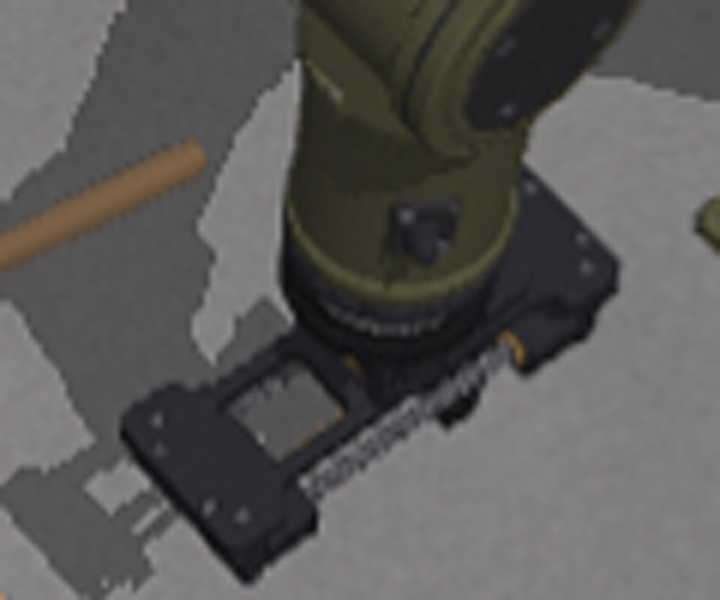

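The side view (neck around (300,110)) shows the r≈38 mm ring starting about 148 mm above the TCP. Below it on the leading side there is only a narrow ±18 mm block, so a low TCP keeps the ring at or above the shelf top. Next I'll descend in front of the loose end.

Call:
arm_command(
  plan=[
    [0.0881,0,-0.0415,0,0],
    [0.0881,0.05,0,0,0],
    [0.0881,0.05,0,0,0],
    [0.0881,0.05,0,0,0],
    [0.0881,0.05,0,0,0],
    [0.0881,0.022,0,0,0],
    [0.0881,0,0,0,0],
    [0.0881,0.006,0,0,0],
    [0.0881,0,0,0,0],
  ],
)

```text
clock: 3.92
tool_pos: [0.421, -0.0371, 0.0333]
eef_rot: [-0.503, -0.497, 0.524, -0.474]
contact_force: [-0.8, 0.5, 0.5]
opening: 1.004
```

```bash
python3 - <<'E'
from h import *
print(r.get_state()['tool_pos'])
for n in('side','wrist'): snap(n,n+'2')
z=cv2.resize(cv2.imread('pics/side2.png')[60:330,130:400],None,fx=2.2,fy=2.2,interpolation=cv2.INTER_CUBIC);cv2.imwrite('pics/side2z.png',z)
E
```

```text
[ 0.42102012 -0.03712666  0.0332704 ]
```

View pics/side2z.png

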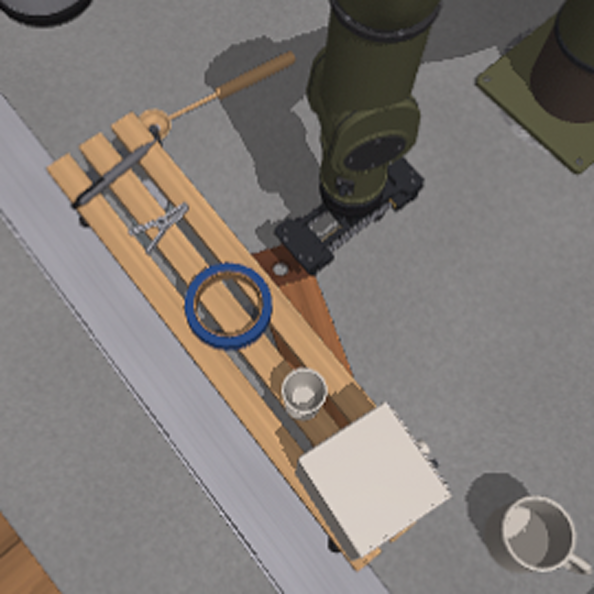

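View pics/wrist2.png

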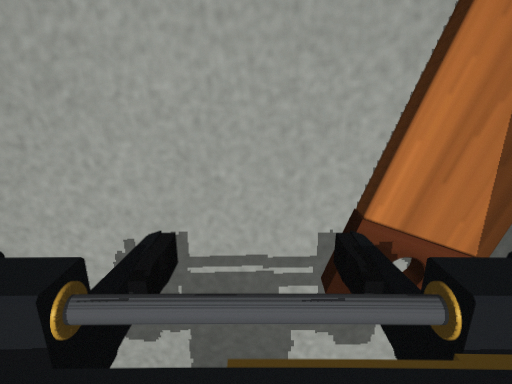

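The wrist view (board end at (360,230)) shows the pose was limited here. The hand is too close to the base, at z=0.033 with a slight tilt, and the leading finger is over the board. I'll lift and see whether the tilt goes away.

Call:
arm_command(
  plan=[
    [0.0881,-0.05,0,0,0],
    [0.0881,0,0.045,0,0],
    [0.0881,0,0,0,0],
    [0.0881,0,0,0,0],
  ],
)

```text
clock: 4.53
tool_pos: [0.4666, -0.0398, 0.0805]
eef_rot: [-0.503, -0.498, 0.525, -0.473]
contact_force: [-1.3, -0.4, 0.8]
opening: 1.0
```

```bash
python3 - <<'E'
from h import *
s=r.get_state();print(s['clock'],s['tool_pos'].round(4),s['q'].round(3));print(R.from_quat(s['eef_rot']).as_matrix().round(4))
E
```

```text
4.525 [ 0.4666 -0.0398  0.0805] [-0.11   0.806  0.164  2.12  -0.432  0.295  0.369]
[[-0.0465  0.9973 -0.056 ]
 [ 0.0041 -0.0558 -0.9984]
 [-0.9989 -0.0466 -0.0015]]
```

The commanded pose took on the 2.7° tilt caused by joint 6's lower stop, with the top leaning towards the ledge, which is the bad direction. Rising high should bring joint 6 to its upper stop, which should tip it back. I'll raise it well clear of everything.

Call:
arm_command(
  plan=[
    [0.0881,-0.05,0.006,0,0],
    [0.0881,-0.052,0.006,0,0],
    [0.0881,-0.052,0.006,0,0],
    [0.0881,-0.052,0.006,0,0],
    [0.0881,-0.052,0.006,0,0],
    [0.0881,-0.052,0.006,0,0],
    [0.0881,-0.052,0.006,0,0],
    [0.0881,-0.052,0.006,0,0],
    [0.0881,-0.052,0.006,0,0],
    [0.0881,-0.052,0.006,0,0],
    [0.0881,0,0,0,0],
  ],
)

```text
clock: 5.9
tool_pos: [0.5518, -0.0464, 0.5973]
eef_rot: [-0.505, -0.496, 0.524, -0.475]
contact_force: [-0.5, 1.0, 0.1]
opening: 1.001
```

```bash
cat > s.py <<'E'
from h import *
np.set_printoptions(suppress=True)
s=r.get_state();print(s['clock'],s['tool_pos'].round(4),s['q'].round(3),s['contact_force'].round(1));print(R.from_quat(s['eef_rot']).as_matrix().round(4).tolist())
n=np.array([.9985,-.0554]);t=np.array([.0554,.9985]);p=s['tool_pos'][:2]-[.6665,-.0186];print('ledge frame',(p@n).round(4),(p@t).round(4))
E
python3 s.py
```

```text
5.9 [ 0.5518 -0.0464  0.5973] [-0.248  0.439  0.511  1.001 -0.208  1.787  0.127] [-0.5  1.   0.1]
[[-0.0397, 0.9975, -0.0576], [0.0028, -0.0576, -0.9983], [-0.9992, -0.0398, -0.0005]]
ledge frame -0.113 -0.0341
```

Call:
arm_command(
  plan=[
    [0.0881,-0.04,0,0,0],
    [0.0881,-0.03,0,0,0],
    [0.0881,-0.02,0,0,0],
    [0.0881,-0.01,0,0,0],
    [0.0881,0,0,0,0],
  ],
)

```text
clock: 6.52
tool_pos: [0.5495, -0.0458, 0.6836]
eef_rot: [-0.506, -0.495, 0.523, -0.476]
contact_force: [0.1, 0.3, -0.4]
opening: 0.998
```

```bash
python3 s.py
```

```text
6.525 [ 0.5495 -0.0458  0.6836] [-0.09   0.479  0.261  0.621 -0.135  2.088  0.023] [ 0.1  0.3 -0.4]
[[-0.0363, 0.9977, -0.0574], [0.0034, -0.0574, -0.9983], [-0.9993, -0.0364, -0.0013]]
ledge frame -0.1153 -0.0336
```

Call:
arm_command(
  plan=[
    [0.0881,-0.01,0,0,0],
    [0.0881,-0.01,0,0,0],
    [0.0881,-0.01,0,0,0],
    [0.0881,0,0,0,0],
  ],
)

```text
clock: 7.02
tool_pos: [0.5419, -0.0446, 0.6965]
eef_rot: [-0.511, -0.489, 0.517, -0.482]
contact_force: [-0.0, 0.4, 0.0]
opening: 1.0
```

```bash
python3 s.py
```

```text
7.025 [ 0.5419 -0.0446  0.6965] [-0.097  0.457  0.266  0.619 -0.133  2.089  0.022] [-0.   0.4  0. ]
[[-0.0131, 0.9983, -0.0563], [0.0013, -0.0563, -0.9984], [-0.9999, -0.0132, -0.0006]]
ledge frame -0.123 -0.0329
```

The tilt is coming out as predicted. A bit more takes it past vertical to a small helpful lean, with the fingertips towards the ledge.

Call:
arm_command(
  plan=[
    [0.0881,-0.01,0,0,0],
    [0.0881,-0.01,0,0,0],
    [0.0881,-0.01,0,0,0],
    [0.0881,-0.01,0,0,0],
    [0.0881,-0.01,0,0,0],
    [0.0881,-0.01,0,0,0],
    [0.0881,0,0,0,0],
  ],
)

```text
clock: 7.9
tool_pos: [0.5253, -0.0433, 0.7182]
eef_rot: [0.52, 0.479, -0.508, 0.492]
contact_force: [-0.4, 0.1, -0.9]
opening: 0.999
```

```bash
python3 s.py
```

```text
7.9 [ 0.5253 -0.0433  0.7182] [-0.114  0.413  0.283  0.625 -0.131  2.089  0.021] [-0.4  0.1 -0.9]
[[0.025, 0.9981, -0.0562], [-0.0016, -0.0562, -0.9984], [-0.9997, 0.025, 0.0002]]
ledge frame -0.1396 -0.0325
```

Call:
arm_command(
  plan=[
    [0.0881,0.05,0,0,-0.1571],
    [0.0881,0.05,0,0,-0.1571],
    [0.0881,0.05,0,0,-0.1571],
    [0.0881,0.05,0,0,-0.1571],
    [0.0881,0.05,0,0,-0.1571],
    [0.0881,0.05,0,0,-0.1571],
    [0.0881,0.05,0,0,-0.1571],
    [0.0881,0.05,0,0,-0.1571],
    [0.0881,0.05,0,0,-0.1571],
    [0.0881,0.03,0,0,-0.1571],
    [0.0881,0,0,0,0],
  ],
)

```text
clock: 9.28
tool_pos: [0.5353, -0.0441, 0.2357]
eef_rot: [0.02, 0.7, -0.021, 0.713]
contact_force: [-0.1, 0.1, 0.6]
opening: 1.002
```

```bash
python3 s.py
```

```text
9.275 [ 0.5353 -0.0441  0.2357] [ 0.067  0.568 -0.113  1.854  0.096  0.706  1.412] [-0.1  0.1  0.6]
[[0.0183, 0.0578, 0.9982], [-0.0011, 0.9983, -0.0578], [-0.9998, 0.0, 0.0183]]
ledge frame -0.1296 -0.0327
```

Call:
arm_command(
  plan=[
    [0.0881,0,0.0195,-0.045,0],
    [0.0881,0,0.0195,-0.045,0],
    [0.0881,0.05,0,0,0],
    [0.0881,0.05,0,0,0],
    [0.0881,0.05,0,0,0],
    [0.0881,0.04,0,0,0],
    [0.0881,0.02,0,0,0],
    [0.0881,0.014,0,0,0],
    [0.0881,0,0,0,0],
    [0.0881,0,0,0,0],
  ],
)

```text
clock: 10.52
tool_pos: [0.4604, -0.001, 0.0299]
eef_rot: [0.019, 0.702, -0.021, 0.712]
contact_force: [-0.3, -0.1, 0.4]
opening: 1.001
```

```bash
python3 - <<'E'
exec(open('s.py').read())
snap('wrist','wrist3');snap('side','side3')
E
```

```text
10.525 [ 0.4604 -0.001   0.0299] [-0.081  0.891 -0.034  2.206  0.791  0.044  0.621] [-0.3 -0.1  0.4]
[[0.0142, 0.0576, 0.9982], [-0.0035, 0.9983, -0.0576], [-0.9999, -0.0026, 0.0144]]
ledge frame -0.2068 0.0062
```

View pics/wrist3.png

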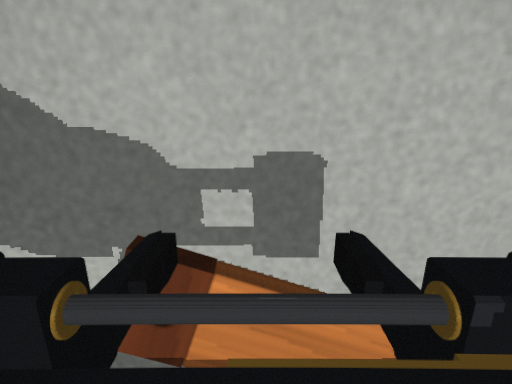

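View pics/side3.png

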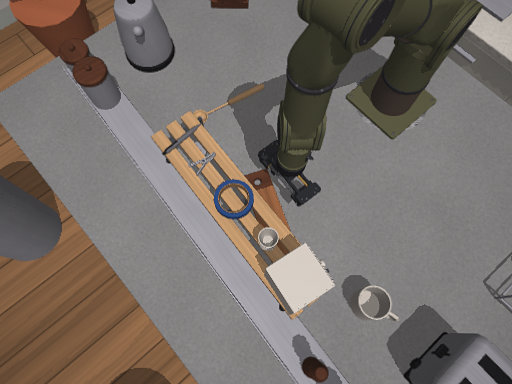

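Joint 6's lower stop (q6=0.044) again limited the pose, at z=0.03 and x=0.46, so the TCP needs to stay beyond about 0.48 m at bench level. I'll turn the hand nearly parallel to the board's edge and start a bit further out. The right-hand finger will then land on the front edge about 70 mm from the loose end.

Call:
arm_command(
  plan=[
    [0.0881,-0.04,0,0,0],
    [0.0881,0,0.0355,0.0266,0],
    [0.0881,0,0,0,0.146],
    [0.0881,0,0,0,0.146],
    [0.0881,0.03,0,0,0],
    [0.0881,0.02,0,0,0],
    [0.0881,0,0,0,0],
    [0.0881,0,0,0,0],
  ],
)

```text
clock: 11.62
tool_pos: [0.4882, 0.0331, 0.02]
eef_rot: [0.122, 0.692, -0.123, 0.701]
contact_force: [0.4, 0.4, 0.1]
opening: 0.999
```

```bash
python3 - <<'E'
exec(open('s.py').read())
snap('wrist','wrist4');snap('top','top4')
E
```

```text
11.625 [0.4882 0.0331 0.02  ] [-0.112  0.916 -0.086  2.118  0.65   0.121  0.412] [0.4 0.4 0.1]
[[0.0126, 0.3412, 0.9399], [-0.0028, 0.94, -0.3412], [-0.9999, 0.0016, 0.0128]]
ledge frame -0.1809 0.0418
```

View pics/wrist4.png

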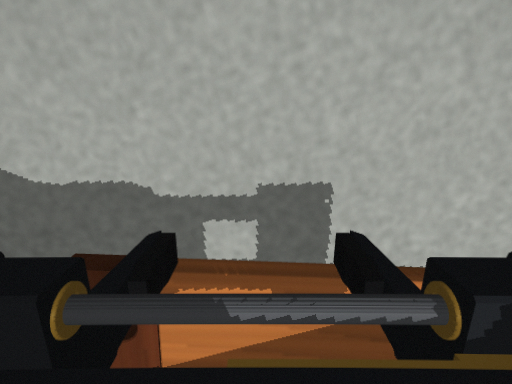

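```bash
python3 - <<'E'
from h import *
im=cv2.imread('pics/wrist4.png')[225:384]
cv2.imwrite('pics/w4z.png',cv2.resize(im,None,fx=1.55,fy=2.5,interpolation=cv2.INTER_CUBIC))
c=r.calibration('wrist');M=np.array(c['mount']);T=np.load('pics/wrist4_T.npz')['T'];D=np.load('pics/wrist4.npy')
for u in (90,120,185,220,250,300,330,410):
    out=[]
    for v in range(250,292,2):
        p=dep(c,T,[(u,v)],D)[0]; out.append((v,*(p*1000).round().astype(int)))
    # transition bench->board
    for a,b in zip(out,out[1:]):
        if a[3]<8 and b[3]>=8 or (abs(a[1]-b[1])>12): print(u,a,b)
E
```

```text
90 (260, np.int64(467), np.int64(-67), np.int64(6)) (262, np.int64(468), np.int64(-66), np.int64(8))
90 (288, np.int64(480), np.int64(-68), np.int64(17)) (290, np.int64(456), np.int64(-21), np.int64(71))
120 (260, np.int64(474), np.int64(-50), np.int64(5)) (262, np.int64(457), np.int64(-19), np.int64(51))
185 (262, np.int64(490), np.int64(-14), np.int64(5)) (264, np.int64(489), np.int64(-13), np.int64(8))
220 (264, np.int64(498), np.int64(7), np.int64(5)) (266, np.int64(497), np.int64(7), np.int64(9))
250 (264, np.int64(505), np.int64(24), np.int64(5)) (266, np.int64(504), np.int64(24), np.int64(8))
300 (266, np.int64(517), np.int64(53), np.int64(4)) (268, np.int64(516), np.int64(53), np.int64(8))
300 (286, np.int64(521), np.int64(50), np.int64(18)) (288, np.int64(413), np.int64(61), np.int64(164))
300 (288, np.int64(413), np.int64(61), np.int64(164)) (290, np.int64(524), np.int64(49), np.int64(17))
330 (268, np.int64(524), np.int64(70), np.int64(6)) (270, np.int64(524), np.int64(70), np.int64(8))
410 (270, np.int64(543), np.int64(117), np.int64(5)) (272, np.int64(542), np.int64(116), np.int64(8))
410 (278, np.int64(542), np.int64(113), np.int64(13)) (280, np.int64(497), np.int64(95), np.int64(66))
```

View pics/w4z.png

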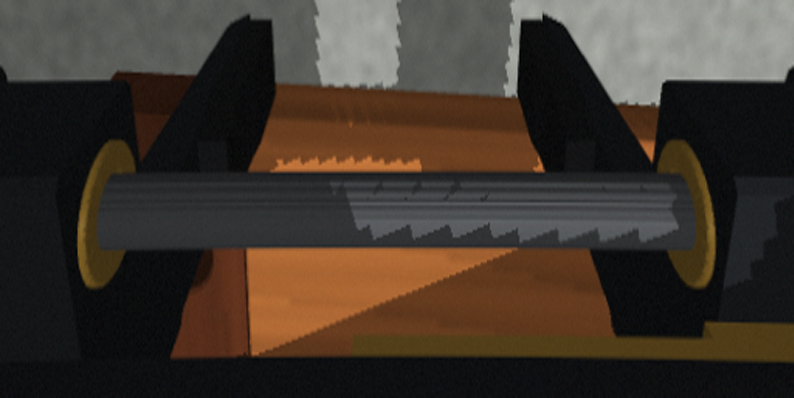

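The front-edge points (489,-13) to (542,116) mm agree with the top-camera line to within 1 mm. The finger's front is about 6 mm short of the edge and nearly parallel to it. I'll go down to 9 mm, close the gap, then move hand and board together as a rigid turn about the tucked back corner.

Call:
arm_command(
  plan=[
    [0.0881,0.006,0,0,0],
    [0.0881,0.005,0,0,0],
    [0.0881,0,0,0.004,0],
    [0.0881,0,0,0.003,0],
    [0.0881,0,-0.0021,0.0052,-0.02],
    [0.0881,0,-0.0021,0.0052,-0.02],
    [0.0881,0,0,0,0],
  ],
)

```text
clock: 12.6
tool_pos: [0.5037, 0.0226, 0.0085]
eef_rot: [0.108, 0.694, -0.109, 0.703]
contact_force: [-0.7, 0.1, 0.6]
opening: 0.999
```

```bash
cat s.py > v.py; cat >> v.py <<'E'
import sys
k=sys.argv[1]
for n in sys.argv[2:]:
    snap(n,n+k)
    im=cv2.imread(f'pics/{n}{k}.png')
    if n=='top': im=cv2.resize(im[115:275,115:365],None,fx=3.2,fy=3.2,interpolation=cv2.INTER_CUBIC)
    if n=='side': im=cv2.resize(im[100:330,140:400],None,fx=2.6,fy=2.6,interpolation=cv2.INTER_CUBIC)
    cv2.imwrite(f'pics/{n}{k}z.png',im)
E
python3 v.py 5 top side
```

```text
12.6 [0.5037 0.0226 0.0085] [-0.072  0.943 -0.11   2.073  0.685  0.149  0.447] [-0.7  0.1  0.6]
[[0.0128, 0.3038, 0.9526], [-0.0029, 0.9527, -0.3038], [-0.9999, 0.0011, 0.0131]]
ledge frame -0.1648 0.0321
```

View pics/side5z.png

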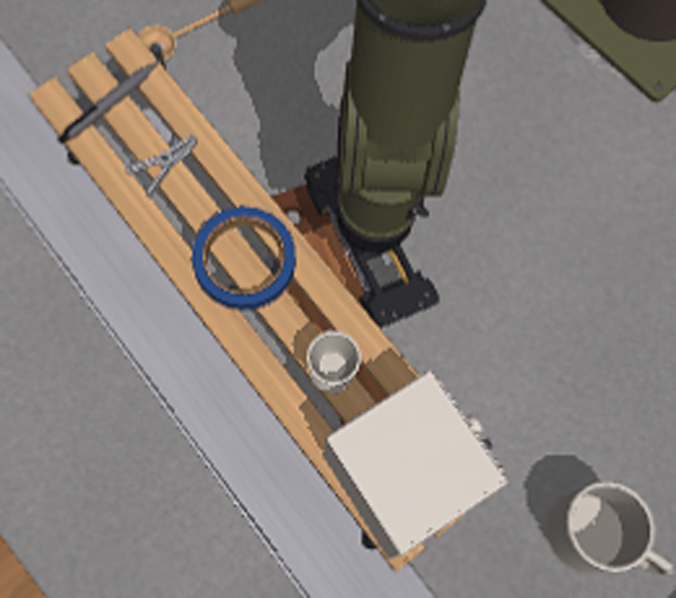

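View pics/top5z.png

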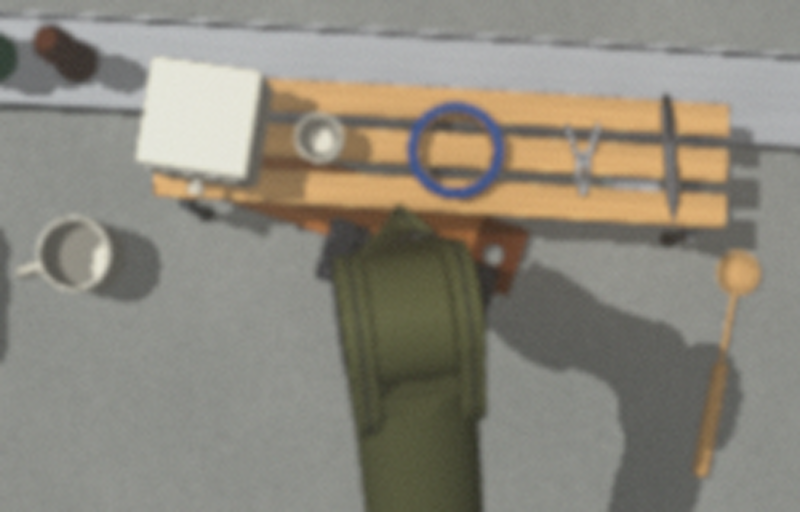

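Call:
arm_command(
  plan=[
    [0.0881,0,-0.0021,0.0052,-0.02],
    [0.0881,0,-0.0021,0.0052,-0.02],
    [0.0881,0,-0.0021,0.0052,-0.02],
    [0.0881,0,-0.0021,0.0052,-0.02],
    [0.0881,0,0,0,0],
  ],
)

```text
clock: 13.32
tool_pos: [0.5213, 0.0089, 0.0087]
eef_rot: [0.08, 0.698, -0.081, 0.707]
contact_force: [-0.3, -0.6, 0.7]
opening: 1.001
```

```bash
python3 v.py 6 top side wrist
```

```text
13.325 [0.5213 0.0089 0.0087] [-0.004  0.95  -0.172  2.02   0.721  0.219  0.529] [-0.3 -0.6  0.7]
[[0.0126, 0.2266, 0.9739], [-0.0029, 0.974, -0.2266], [-0.9999, 0.0, 0.0129]]
ledge frame -0.1465 0.0194
```

View pics/side6z.png

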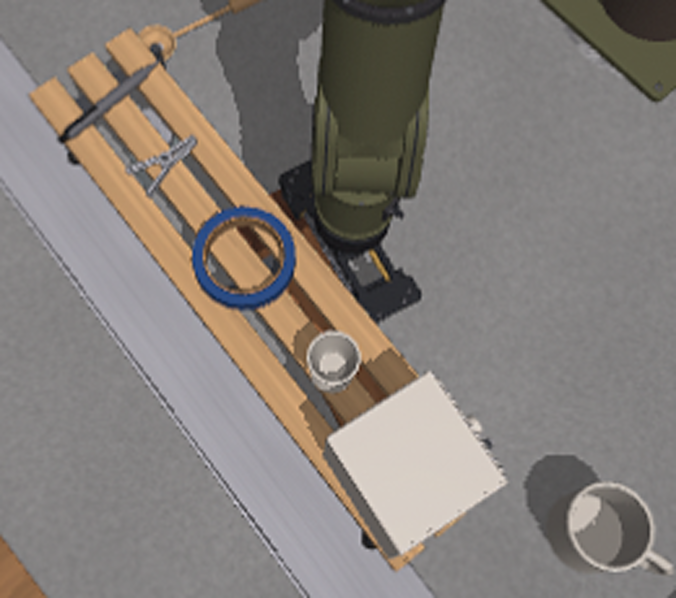

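View pics/wrist6.png

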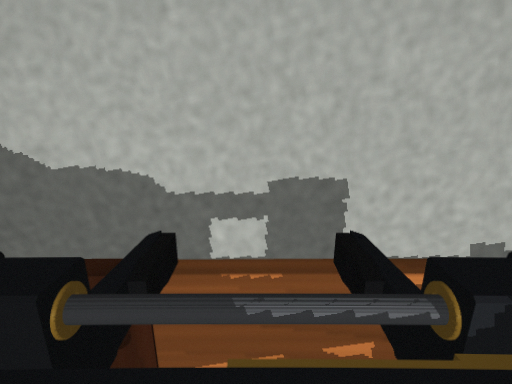

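```bash
cat > edge.py <<'E'
from h import *
import sys
k=sys.argv[1]
n=np.array([.9985,-.0554]);t=np.array([.0554,.9985]);o=np.array([.6665,-.0186])
c=r.calibration('wrist');T=np.load(f'pics/wrist{k}_T.npz')['T'];D=np.load(f'pics/wrist{k}.npy')
vv,uu=np.mgrid[0:384,0:512];px=np.c_[uu.ravel(),vv.ravel()]
X=dep(c,T,px,D); L=np.c_[(X[:,:2]-o)@n,(X[:,:2]-o)@t,X[:,2]]
im=cv2.imread(f'pics/wrist{k}.png').reshape(-1,3).astype(int)
red=(im[:,2]>im[:,0]*1.8)&(im[:,2]>45)
m=red&(L[:,2]>.004)&(L[:,2]<.022)&(D.ravel()>0)&(L[:,0]<-.02)&(L[:,1]>-.2)&(L[:,1]<.3)
L=L[m];print(len(L))
P=[]
for s in np.arange(-.2,.3,.01):
    q=L[(L[:,1]>=s)&(L[:,1]<s+.01)]
    if len(q)>5: P.append((s+.005,np.percentile(q[:,0],3),np.percentile(q[:,0],97)))
P=np.array(P);print((P*1000).round(1).tolist())
E
python3 edge.py 6
```

```text
16245
[[-75.0, -146.9, -87.7], [-65.0, -150.3, -86.6], [-55.0, -114.3, -84.9], [-45.0, -113.5, -82.9], [-35.0, -135.6, -81.3], [-25.0, -143.6, -79.9], [-15.0, -142.5, -78.2], [-5.0, -140.8, -81.6], [5.0, -139.1, -81.1], [15.0, -137.5, -79.2], [25.0, -135.6, -77.1], [35.0, -134.0, -75.4], [45.0, -132.3, -73.9], [55.0, -130.6, -72.1], [65.0, -129.2, -70.3], [75.0, -92.8, -68.0], [85.0, -90.3, -65.8], [95.0, -123.4, -65.9], [105.0, -122.8, -114.3], [115.0, -121.3, -120.0]]
```

The fingers and the board edge are now parallel. The fitted front edge runs at 9.4° to the ledge, with x ≈ -140 mm at mid length in the ledge frame and about 9 mm clearance inside the leg. Next I'll back off, move towards the loose end and turn so that one finger leads.

Call:
arm_command(
  plan=[
    [0.0881,0,0,-0.02,0],
    [0.0881,0,-0.0416,0,0],
    [0.0881,0,-0.0416,0,0],
    [0.0881,0,-0.0416,0,0],
    [0.0881,0,0,0.003,0.176],
    [0.0881,0,0,0,0],
    [0.0881,0,0,0,0],
  ],
)

```text
clock: 14.35
tool_pos: [0.4762, -0.1073, 0.0086]
eef_rot: [0.14, 0.689, -0.14, 0.697]
contact_force: [0.1, 0.5, -0.6]
opening: 0.999
```

```bash
python3 v.py 7 wrist side; python3 edge.py 7
```

```text
14.35 [ 0.4762 -0.1073  0.0086] [ 0.178  0.94  -0.084  2.121  0.776  0.098  0.527] [ 0.1  0.5 -0.6]
[[0.0122, 0.3891, 0.9211], [-0.0023, 0.9212, -0.3891], [-0.9999, 0.0026, 0.0121]]
ledge frame -0.1851 -0.0992
3135
[[-105.0, -122.3, -112.7], [-95.0, -136.9, -111.0], [-85.0, -134.1, -107.2], [-75.0, -131.6, -99.9], [-65.0, -148.9, -99.2], [-55.0, -124.1, -97.0], [-45.0, -119.4, -93.6], [-25.0, -144.0, -138.3], [-15.0, -143.3, -140.6], [15.0, -138.0, -136.0], [25.0, -136.3, -134.3], [35.0, -135.2, -133.5]]
```

View pics/wrist7.png

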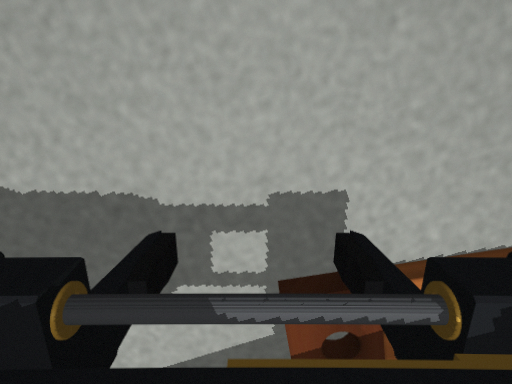

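View pics/side7z.png

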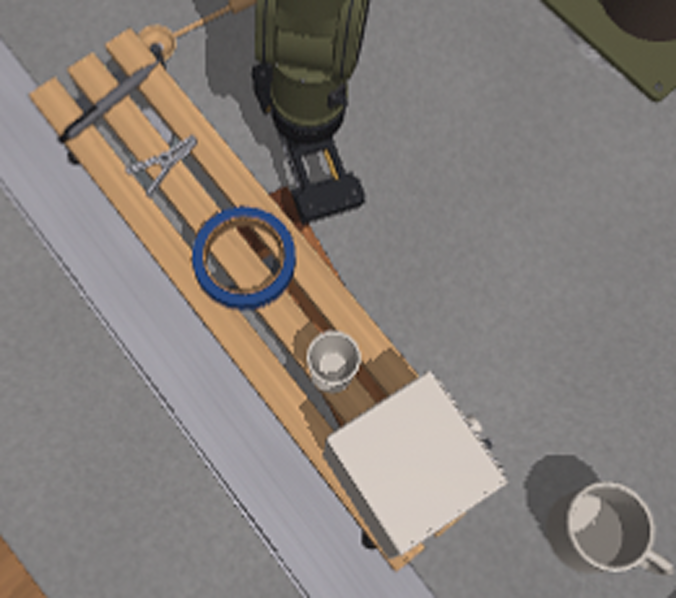

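The finger sits on the front edge side, about 50 mm from the loose end (hole at (340,340)). Next I'll push with the hand turning progressively until that finger points at the ledge, in two parts with a check between.

Call:
arm_command(
  plan=[
    [0.0881,0.0005,0.0041,0.0018,0.0876],
    [0.0881,0.0005,0.0042,0.0015,0.0876],
    [0.0881,0.0005,0.0043,0.0011,0.0876],
    [0.0881,0.0005,0.0044,0.0007,0.0876],
    [0.0881,0,0.0044,0.0003,0.0876],
    [0.0881,0,0.0045,-0.0001,0.0876],
    [0.0881,0,0.0044,-0.0005,0.0876],
    [0.0881,0,0.0044,-0.0008,0.0876],
  ],
)

```text
clock: 15.45
tool_pos: [0.5014, -0.0831, 0.0066]
eef_rot: [0.372, 0.598, -0.37, 0.605]
contact_force: [-1.6, 0.4, -0.4]
opening: 1.005
```

```bash
python3 v.py 8 wrist side; python3 edge.py 8
```

```text
15.45 [ 0.5014 -0.0831  0.0066] [ 0.11   0.948 -0.062  2.06   0.403  0.134  0.141] [-1.6  0.4 -0.4]
[[0.0101, 0.8932, 0.4495], [-0.0025, 0.4496, -0.8932], [-0.9999, 0.0079, 0.0067]]
ledge frame -0.1612 -0.0735
16993
[[-105.0, -106.5, -76.4], [-95.0, -106.3, -63.2], [-85.0, -100.6, -62.2], [-75.0, -87.5, -77.5], [-45.0, -93.1, -76.3], [-35.0, -107.2, -81.4], [-25.0, -107.2, -78.0], [-15.0, -106.8, -61.8], [-5.0, -106.5, -53.5], [5.0, -106.6, -60.0], [15.0, -106.6, -69.3], [25.0, -106.3, -78.5], [35.0, -106.3, -88.0], [45.0, -106.4, -96.9], [55.0, -106.3, -104.4], [65.0, -106.4, -104.7]]
```

View pics/wrist8.png

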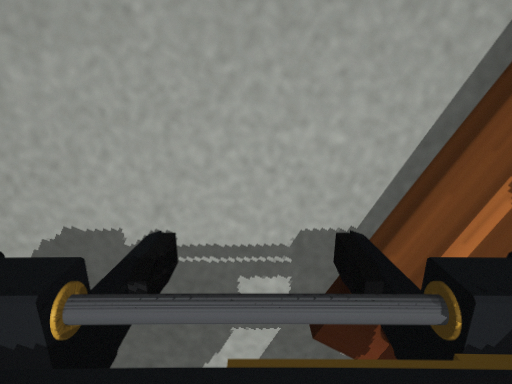

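View pics/side8z.png

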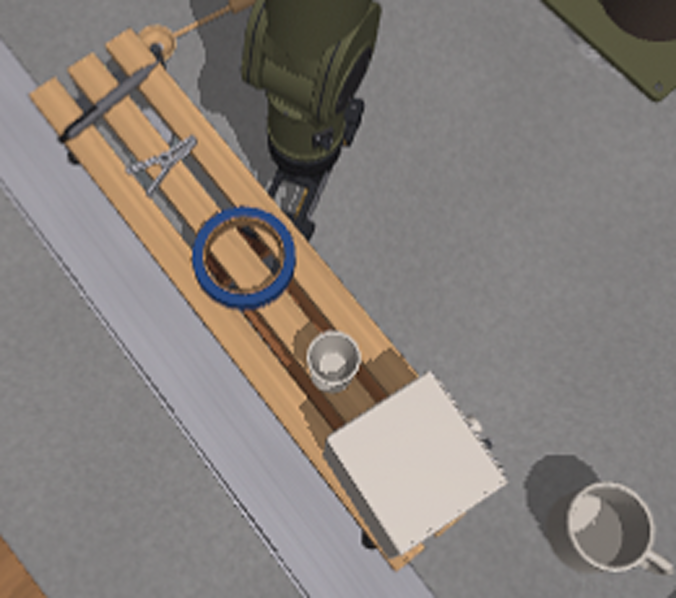

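The front edge now lies almost parallel to the ledge at -106 mm, against the line of the leg. The tucked end came forward onto the leg but is still behind it, and about 26 mm remain. I'll check where the ends, the cube and its knob are before pushing on the tucked half.

```bash
python3 - <<'E'
from h import *
n=np.array([.9985,-.0554]);t=np.array([.0554,.9985]);o=np.array([.6665,-.0186])
L=lambda P:np.c_[(P[:,:2]-o)@n,(P[:,:2]-o)@t]
c=r.calibration('wrist');T=np.load('pics/wrist8_T.npz')['T']
print('loose end front, and toward back',L(onz(c,T,[(312,330),(318,322),(365,358)],.018)).round(4))
c,T=pose('top');f=lambda pts:[(115+a/3.2,115+b/3.2) for a,b in pts]
print('cube top fr-right, fr-left',L(onz(c,T,f([(250,180),(137,161),(263,72)]),.263)).round(4),'knob',L(onz(c,T,f([(195,187)]),.2)).round(4))
D=np.load('pics/top0.npy');print(dep(c,T,f([(195,187)]),D))
c,T=pose('side');g=[(140+a/2.6,100+b/2.6) for a,b in [(432,374),(505,485),(475,425)]]
print('side cube',L(onz(c,T,g[:2],.263)).round(4),L(onz(c,T,g[2:],.2)))
E
```

```text
loose end front, and toward back [[-0.1116 -0.0964]
 [-0.1117 -0.0902]
 [-0.0738 -0.0979]]
cube top fr-right, fr-left [[-0.0922  0.1851]
 [-0.0795  0.2966]
 [ 0.0137  0.1792]] knob [[-0.0969  0.2483]]
[[0.58216037 0.23225111 0.21549289]]
side cube [[-0.0859  0.1973]
 [-0.0733  0.3019]] [[-0.10096029  0.25014263]]
```

The loose end is at s≈-100 mm, so the tucked end is at about +280, past the leg at 265, which is good. I'll back off, point the jaws straight at the ledge and move along to the tucked half at s≈125 mm. That keeps clear of the cube, whose near face is at s≈187.

Call:
arm_command(
  plan=[
    [0.0881,0,-0.0147,-0.0085,0],
    [0.0881,0,0,0,0.174],
    [0.0881,0,0,0,0.174],
    [0.0881,0,0,0,0.174],
    [0.0881,0,0,-0.05,0],
    [0.0881,0,0,-0.05,0],
    [0.0881,0,0,-0.05,0],
    [0.0881,0,0,-0.05,0],
    [0.0881,0,0,0,0],
    [0.0881,0,0,0,0],
  ],
)

```text
clock: 16.8
tool_pos: [0.4961, 0.1159, 0.0061]
eef_rot: [0.515, 0.482, -0.511, 0.49]
contact_force: [-0.2, 0.9, 0.0]
opening: 1.0
```

```bash
python3 v.py 9 wrist side; python3 edge.py 9
```

```text
16.8 [0.4961 0.1159 0.0061] [-0.333  0.952  0.013  2.059 -0.028  0.121 -0.351] [-0.2  0.9  0. ]
[[0.0115, 0.9985, -0.0542], [-0.004, -0.0541, -0.9985], [-0.9999, 0.0117, 0.0033]]
ledge frame -0.1776 0.1249
28156
[[45.0, -105.5, -104.7], [55.0, -105.4, -97.4], [65.0, -105.2, -98.5], [75.0, -105.2, -102.2], [105.0, -92.6, -89.1], [115.0, -101.8, -89.6], [125.0, -104.7, -51.6], [135.0, -104.6, -50.3], [145.0, -104.4, -52.8], [155.0, -104.3, -55.4], [165.0, -104.1, -57.9], [175.0, -103.8, -60.5], [185.0, -103.7, -63.3], [195.0, -103.7, -65.9], [205.0, -103.7, -68.4], [215.0, -103.7, -71.1], [225.0, -103.4, -73.9], [235.0, -103.4, -76.6], [245.0, -103.5, -79.0]]
```

View pics/wrist9.png

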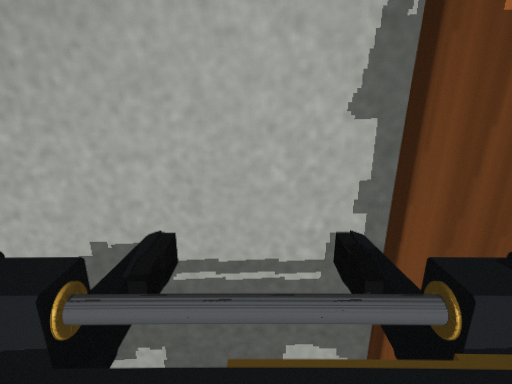

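View pics/side9z.png

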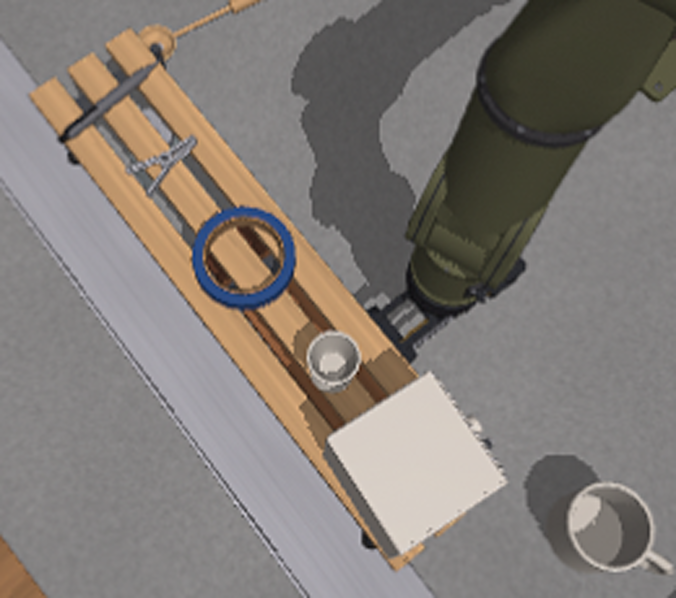

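Call:
arm_command(
  plan=[
    [0.0881,0,0.005,0,0],
    [0.0881,0,0.005,0,0],
    [0.0881,0,0.005,0,0],
    [0.0881,0,0.005,0,0],
    [0.0881,0,0.005,0,0],
    [0.0881,0,0.004,0,0],
    [0.0881,0,0,0,0],
  ],
)

```text
clock: 17.77
tool_pos: [0.5264, 0.115, 0.0064]
eef_rot: [0.517, 0.482, -0.511, 0.49]
contact_force: [0.2, 0.1, 0.1]
opening: 1.0
```

```bash
python3 v.py 10 wrist side; python3 edge.py 10
```

```text
17.775 [0.5264 0.115  0.0064] [-0.312  0.961  0.013  1.974 -0.021  0.195 -0.341] [0.2 0.1 0.1]
[[0.0136, 0.9983, -0.0561], [-0.0026, -0.056, -0.9984], [-0.9999, 0.0137, 0.0019]]
ledge frame -0.1473 0.1257
36001
[[45.0, -93.3, -92.9], [55.0, -93.2, -66.8], [65.0, -92.6, -68.7], [75.0, -92.3, -73.0], [85.0, -91.6, -77.1], [105.0, -61.6, -58.5], [115.0, -70.4, -59.1], [125.0, -79.0, -22.6], [135.0, -89.0, -22.2], [145.0, -89.1, -22.7], [155.0, -88.6, -24.9], [165.0, -88.3, -27.3], [175.0, -87.9, -30.0], [185.0, -87.5, -32.6], [195.0, -87.2, -35.1], [205.0, -86.6, -37.8], [215.0, -86.2, -40.5], [225.0, -85.9, -43.1], [235.0, -85.6, -45.8], [245.0, -85.3, -47.7]]
```

View pics/side10z.png

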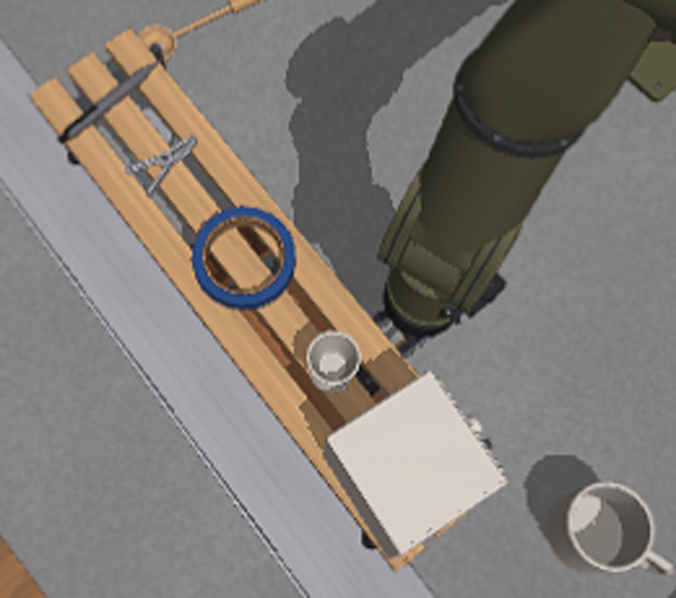

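View pics/wrist10.png

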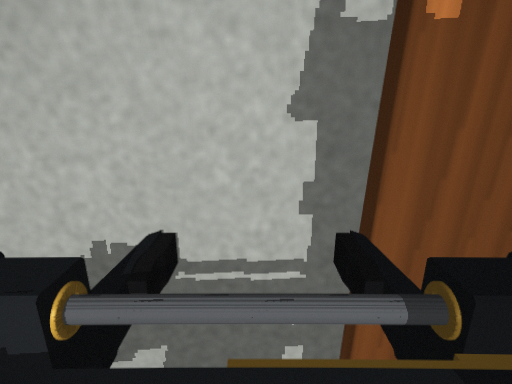

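```bash
cat > ring.py <<'E'
from h import *
import sys
k=sys.argv[1]
n=np.array([.9985,-.0554]);t=np.array([.0554,.9985]);o=np.array([.6665,-.0186])
c,T=pose('side');D=np.load(f'pics/side{k}.npy')
vv,uu=np.mgrid[0:384,0:512];px=np.c_[uu.ravel(),vv.ravel()]
X=dep(c,T,px,D);L=np.c_[(X[:,:2]-o)@n,(X[:,:2]-o)@t,X[:,2]]
im=cv2.imread(f'pics/side{k}.png').reshape(-1,3).astype(int)
st=r.get_state()['tool_pos'];p=(st[:2]-o);p=np.array([p@n,p@t]);print('tcp',p)
dark=im.max(1)<60
m=(abs(L[:,0]-p[0])<.045)&(abs(L[:,1]-p[1])<.045)&(L[:,2]>.125)&(L[:,2]<.22)
q=np.c_[px,L*1000,im][m].round().astype(int)
for z in range(125,200,5):
    a=q[(q[:,4]>=z)&(q[:,4]<z+5)]
    if len(a): print(z,len(a),'x max',a[:,2].max(),np.percentile(a[:,2],90),'at s',a[a[:,2].argmax(),3],'px',a[a[:,2].argmax(),:2])
# shelf front edge: wood pixels
w=(im[:,2]>110)&(im[:,2]>im[:,0]*1.4)&(L[:,2]>.146)&(L[:,2]<.16)&(L[:,0]<-.05)
for s in np.arange(-.28,.18,.04):
    a=L[w&(L[:,1]>s)&(L[:,1]<s+.04)]
    if len(a)>5: print('shelf front',round(s,2),np.percentile(a[:,0],[0,3,10]).round(4),a[:,2].mean().round(4))
E
python3 ring.py 10
```

```text
tcp [-0.14749001  0.1256291 ]
150 1 x max -138 -138.0 at s 161 px [307 229]
155 3 x max -170 -170.2 at s 161 px [317 221]
160 9 x max -112 -112.8 at s 125 px [290 223]
165 29 x max -111 -112.8 at s 129 px [291 224]
170 41 x max -112 -114.0 at s 131 px [292 224]
185 3 x max -119 -122.6 at s 105 px [288 212]
190 24 x max -112 -112.3 at s 125 px [291 220]
195 16 x max -112 -112.0 at s 120 px [290 218]
shelf front -0.28 [-0.1133 -0.1016 -0.0984] 0.1533
shelf front -0.24 [-0.101  -0.0999 -0.0974] 0.1531
shelf front -0.2 [-0.1014 -0.0994 -0.0974] 0.1531
shelf front -0.16 [-0.1008 -0.0998 -0.0973] 0.1531
shelf front -0.12 [-0.101  -0.0994 -0.0969] 0.1533
shelf front -0.08 [-0.1011 -0.0998 -0.0976] 0.1533
shelf front -0.04 [-0.1011 -0.1001 -0.0985] 0.1533
shelf front 0.0 [-0.1003 -0.0997 -0.0979] 0.1532
shelf front 0.04 [-0.1008 -0.0995 -0.0966] 0.1532
shelf front 0.08 [-0.101  -0.0993 -0.0976] 0.1533
shelf front 0.12 [-0.1003 -0.0994 -0.0968] 0.1537
shelf front 0.16 [-0.1001 -0.0995 -0.0971] 0.1536
```

The side depth shows the ring's lower edge at z≈160 mm, above the shelf top at 153, and about 11 mm in front of the shelf edge, so there is room. The tucked end is about 4 mm from home and the loose end about 19 mm. Next I'll back off, move to s≈30 mm, and push there so the board turns about the tucked end.

Call:
arm_command(
  plan=[
    [0.0881,-0.002,-0.014,0,0],
    [0.0881,0,0,0.048,0],
    [0.0881,0,0,0.048,0],
    [0.0881,0,0.005,0,0],
    [0.0881,0,0.005,0,0],
    [0.0881,0,0.005,0,0],
    [0.0881,0,0.004,0,0],
    [0.0881,0,0,0,0],
  ],
)

```text
clock: 18.88
tool_pos: [0.5255, 0.0199, 0.0087]
eef_rot: [0.516, 0.483, -0.511, 0.49]
contact_force: [-0.3, 0.5, 0.8]
opening: 1.0
```

```bash
python3 v.py 11 wrist side; python3 edge.py 11; python3 ring.py 11|head -14
```

```text
18.875 [0.5255 0.0199 0.0087] [-0.124  0.951 -0.007  2.012  0.057  0.166 -0.238] [-0.3  0.5  0.8]
[[0.0127, 0.9984, -0.0544], [-0.0022, -0.0544, -0.9985], [-0.9999, 0.0128, 0.0015]]
ledge frame -0.1429 0.0306
36797
[[-45.0, -87.5, -86.5], [-35.0, -87.2, -62.4], [-25.0, -87.1, -66.0], [-15.0, -86.8, -70.8], [15.0, -61.5, -53.0], [25.0, -70.8, -53.3], [35.0, -78.8, -21.9], [45.0, -85.7, -22.1], [55.0, -85.5, -22.1], [65.0, -85.5, -21.9], [75.0, -85.3, -22.9], [85.0, -85.3, -25.1], [95.0, -85.1, -27.9], [105.0, -85.1, -30.4], [115.0, -84.7, -33.1], [125.0, -84.6, -35.9], [135.0, -84.5, -38.5], [145.0, -84.6, -41.0], [155.0, -85.0, -83.8]]
tcp [-0.1429108   0.03045134]
125 1 x max -130 -130.0 at s 55 px [277 202]
130 1 x max -127 -127.0 at s 54 px [276 202]
145 2 x max -101 -101.1 at s -10 px [253 187]
150 29 x max -98 -98.0 at s 10 px [257 193]
155 6 x max -98 -98.5 at s -3 px [254 189]
160 29 x max -131 -159.4 at s 67 px [281 201]
165 28 x max -107 -109.0 at s 27 px [264 194]
170 56 x max -107 -109.0 at s 31 px [265 195]
175 9 x max -109 -109.8 at s 21 px [263 191]
185 1 x max -120 -120.0 at s 58 px [276 198]
190 12 x max -107 -108.1 at s 38 px [267 194]
195 35 x max -106 -108.0 at s 31 px [265 192]
shelf front -0.28 [-0.1134 -0.1015 -0.0984] 0.1535
```

View pics/wrist11.png

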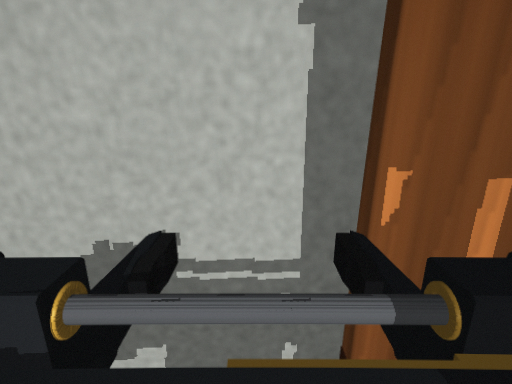

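View pics/side11z.png

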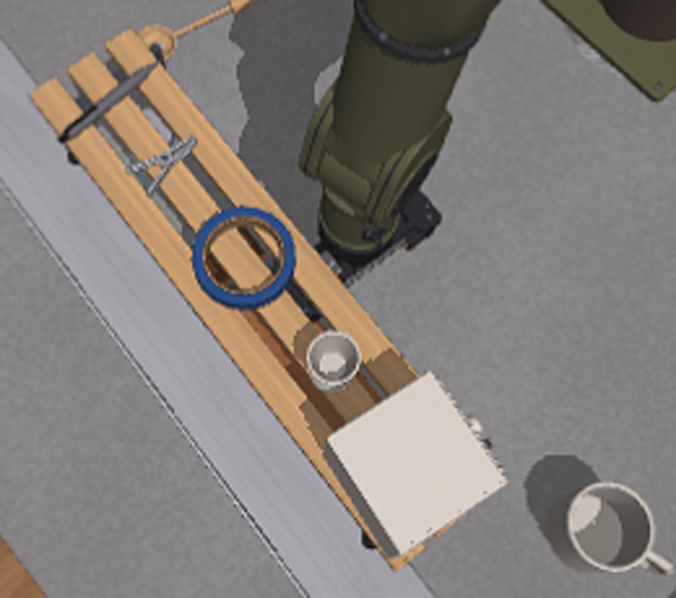

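Nearly parallel now (-87.5 to -84.5 mm). I'll creep on at this point and watch the force.

Call:
arm_command(
  plan=[
    [0.0881,0,0.0015,0,0],
    [0.0881,0,0.0015,0,0],
    [0.0881,0,0.001,0,0],
    [0.0881,0,0,0,0],
  ],
)

```text
clock: 19.48
tool_pos: [0.5293, 0.0184, 0.0087]
eef_rot: [0.516, 0.482, -0.511, 0.49]
contact_force: [-0.2, -0.1, -0.1]
opening: 1.002
```

```bash
python3 v.py 12 wrist side; python3 edge.py 12; python3 ring.py 12|head -13
```

```text
19.475 [0.5293 0.0184 0.0087] [-0.121  0.952 -0.007  2.001  0.058  0.177 -0.237] [-0.2 -0.1 -0.1]
[[0.0123, 0.9983, -0.0562], [-0.0031, -0.0562, -0.9984], [-0.9999, 0.0125, 0.0024]]
ledge frame -0.1391 0.0293
36532
[[-45.0, -82.6, -58.2], [-35.0, -82.4, -58.8], [-25.0, -82.4, -62.8], [-15.0, -82.3, -67.3], [15.0, -58.8, -49.3], [25.0, -68.1, -27.1], [35.0, -77.4, -21.6], [45.0, -82.2, -22.0], [55.0, -82.2, -22.1], [65.0, -82.2, -22.0], [75.0, -82.2, -22.2], [85.0, -82.2, -22.2], [95.0, -82.3, -24.3], [105.0, -82.4, -27.0], [115.0, -82.2, -29.5], [125.0, -82.2, -32.3], [135.0, -82.3, -34.9], [145.0, -82.5, -37.4]]
tcp [-0.1391012  0.0293592]
125 2 x max -124 -124.0 at s 50 px [274 202]
130 1 x max -127 -127.0 at s 54 px [276 202]
135 1 x max -123 -123.0 at s 54 px [275 202]
145 2 x max -97 -97.4 at s 65 px [270 210]
150 65 x max -94 -95.0 at s -14 px [250 187]
155 24 x max -95 -95.0 at s 5 px [255 192]
160 28 x max -156 -162.1 at s 65 px [288 195]
165 14 x max -103 -104.6 at s 24 px [262 194]
170 67 x max -103 -105.0 at s 28 px [263 195]
175 6 x max -104 -104.5 at s 27 px [263 194]
190 12 x max -103 -103.1 at s 31 px [264 193]
195 31 x max -103 -104.0 at s 27 px [263 191]
```

The edge is now parallel at -82.3 mm and the force is still about zero. I'll move to the board's middle (s≈85) and push the last few millimetres until the ledge reacts.

Call:
arm_command(
  plan=[
    [0.0881,0,-0.006,0,0],
    [0.0881,0,0,-0.056,0],
    [0.0881,0,0.004,0,0],
    [0.0881,0,0.0025,0,0],
    [0.0881,0,0.001,0,0],
    [0.0881,0,0.001,0,0],
  ],
)

```text
clock: 20.32
tool_pos: [0.5332, 0.0733, 0.0086]
eef_rot: [0.516, 0.482, -0.513, 0.489]
contact_force: [-4.4, 0.9, 2.9]
opening: 1.001
```

```bash
python3 v.py 13 wrist; python3 edge.py 13
```

```text
20.325 [0.5332 0.0733 0.0086] [-0.228  0.957  0.003  1.972  0.014  0.205 -0.296] [-4.4  0.9  2.9]
[[0.0092, 0.9983, -0.057], [-0.0036, -0.057, -0.9984], [-1.0, 0.0094, 0.0031]]
ledge frame -0.1381 0.0844
36522
[[5.0, -81.4, -80.5], [15.0, -81.5, -57.2], [25.0, -81.5, -59.3], [35.0, -81.4, -64.4], [45.0, -78.8, -68.3], [65.0, -53.8, -48.6], [75.0, -62.2, -48.8], [85.0, -70.7, -22.2], [95.0, -81.2, -21.8], [105.0, -81.3, -22.0], [115.0, -81.4, -21.8], [125.0, -81.4, -21.8], [135.0, -81.4, -22.2], [145.0, -81.5, -22.6], [155.0, -81.6, -24.9], [165.0, -81.6, -27.7], [175.0, -81.4, -30.3], [185.0, -81.5, -33.0], [195.0, -81.7, -35.6], [205.0, -81.9, -37.7]]
```

Call:
arm_command(
  plan=[
    [0.0881,0,0.001,0,0],
    [0.0881,0,0.001,0,0],
  ],
)

```text
clock: 20.62
tool_pos: [0.5364, 0.0738, 0.0086]
eef_rot: [0.516, 0.482, -0.512, 0.489]
contact_force: [-2.8, -0.5, 0.7]
opening: 1.002
```

```bash
python3 v.py 14 wrist side; python3 edge.py 14;python3 ring.py 14|head -14
```

```text
20.625 [0.5364 0.0738 0.0086] [-0.227  0.958  0.003  1.964  0.014  0.209 -0.296] [-2.8 -0.5  0.7]
[[0.0113, 0.9983, -0.0565], [-0.0033, -0.0565, -0.9984], [-0.9999, 0.0115, 0.0027]]
ledge frame -0.135 0.085
35521
[[5.0, -79.0, -77.9], [15.0, -78.7, -53.7], [25.0, -78.7, -56.3], [35.0, -78.6, -61.3], [45.0, -77.7, -65.1], [65.0, -50.1, -45.2], [75.0, -58.8, -45.6], [85.0, -67.3, -21.9], [95.0, -78.0, -21.6], [105.0, -78.2, -21.9], [115.0, -78.1, -21.9], [125.0, -78.1, -21.9], [135.0, -78.1, -21.7], [145.0, -78.1, -21.8], [155.0, -78.1, -22.0], [165.0, -78.1, -24.4], [175.0, -77.8, -26.9], [185.0, -77.8, -29.6], [195.0, -78.0, -32.2], [205.0, -78.1, -34.1]]
tcp [-0.13500618  0.08507368]
130 1 x max -119 -119.0 at s 109 px [287 220]
145 2 x max -93 -93.4 at s 115 px [281 226]
150 105 x max -90 -91.0 at s 82 px [272 216]
155 39 x max -91 -91.8 at s 53 px [265 207]
160 23 x max -100 -126.79999999999998 at s 93 px [278 216]
165 22 x max -99 -101.0 at s 90 px [277 215]
170 56 x max -99 -101.0 at s 85 px [276 213]
175 3 x max -100 -101.4 at s 91 px [278 214]
190 6 x max -99 -99.0 at s 83 px [276 210]
195 29 x max -99 -100.0 at s 87 px [277 211]
shelf front -0.28 [-0.114  -0.1017 -0.0986] 0.1534
shelf front -0.24 [-0.101  -0.0995 -0.0975] 0.1531
shelf front -0.2 [-0.1005 -0.0993 -0.0964] 0.1532
```

View pics/side14z.png

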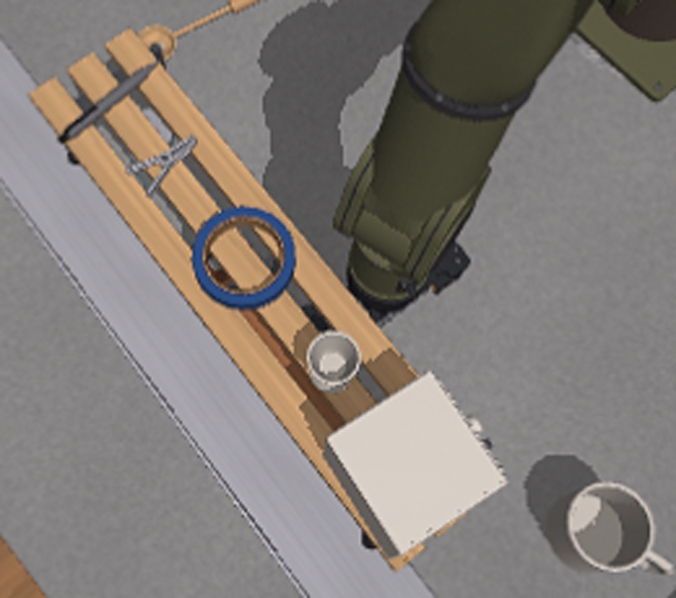

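Call:
arm_command(
  plan=[
    [0.0881,0,0.001,0,0],
    [0.0881,0,0.001,0,0],
  ],
)

```text
clock: 20.98
tool_pos: [0.5365, 0.0737, 0.0087]
eef_rot: [0.515, 0.483, -0.513, 0.489]
contact_force: [-8.2, -0.8, 6.7]
opening: 0.996
```

The TCP stopped while the force rose to 8 N, so the board is against the ledge at its middle. I'll check both ends the same way: back off, lower slightly for a fuller finger contact, and press near the loose end.

Call:
arm_command(
  plan=[
    [0.0881,0,-0.012,0,0],
    [0.0881,0.0025,0,0.06,0],
    [0.0881,0,0,0.06,0],
    [0.0881,0,0.004,0,0],
    [0.0881,0,0.002,0,0],
    [0.0881,0,0,0,0],
  ],
)

```text
clock: 21.72
tool_pos: [0.5269, -0.0429, 0.0065]
eef_rot: [0.516, 0.483, -0.51, 0.49]
contact_force: [-0.1, 0.4, -0.4]
opening: 1.001
```

```bash
python3 v.py 15 wrist side; python3 edge.py 15;python3 ring.py 15|head -14
```

```text
21.725 [ 0.5269 -0.0429  0.0065] [ 0.006  0.956 -0.021  2.004  0.109  0.169 -0.166] [-0.1  0.4 -0.4]
[[0.0135, 0.9985, -0.0528], [-0.0012, -0.0527, -0.9986], [-0.9999, 0.0136, 0.0004]]
ledge frame -0.1381 -0.032
34325
[[-95.0, -77.9, -58.2], [-85.0, -77.9, -61.7], [-75.0, -77.8, -67.1], [-45.0, -59.1, -49.7], [-35.0, -68.2, -29.0], [-25.0, -78.0, -21.7], [-15.0, -78.4, -21.6], [-5.0, -78.4, -21.7], [5.0, -78.4, -21.9], [15.0, -78.3, -21.9], [25.0, -78.4, -22.6], [35.0, -78.4, -25.2], [45.0, -78.3, -28.1], [55.0, -78.1, -30.7], [65.0, -78.1, -33.3], [75.0, -78.3, -36.2], [85.0, -78.3, -38.1]]
tcp [-0.13867167 -0.0324205 ]
125 3 x max -122 -122.6 at s -7 px [260 186]
130 1 x max -123 -123.0 at s -8 px [260 185]
145 1 x max -164 -164.0 at s 3 px [275 177]
150 76 x max -94 -94.0 at s -65 px [238 173]
155 31 x max -95 -96.0 at s -41 px [244 179]
160 28 x max -103 -107.7 at s -34 px [248 178]
165 47 x max -102 -104.6 at s -28 px [249 179]
170 44 x max -103 -105.0 at s -33 px [248 177]
175 1 x max -117 -117.0 at s -6 px [259 181]
185 5 x max -105 -109.0 at s -44 px [246 171]
190 27 x max -103 -103.6 at s -37 px [247 173]
195 24 x max -102 -104.0 at s -28 px [249 175]
shelf front -0.28 [-0.1135 -0.1011 -0.0985] 0.1537
```

View pics/wrist15.png

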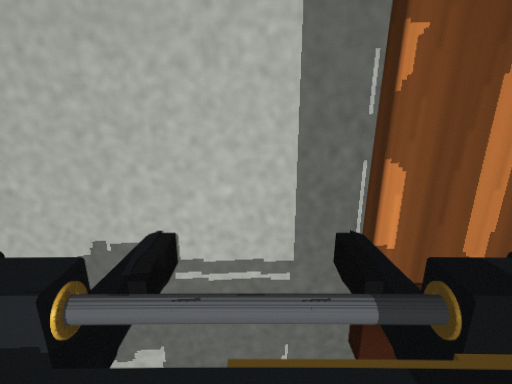

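Call:
arm_command(
  plan=[
    [0.0881,0,0.0015,0,0],
    [0.0881,0,0.001,0,0],
    [0.0881,0,0.001,0,0],
  ],
)

```text
clock: 22.2
tool_pos: [0.5293, -0.0453, 0.0064]
eef_rot: [0.516, 0.482, -0.511, 0.489]
contact_force: [-1.3, 0.4, 1.5]
opening: 0.999
```

Call:
arm_command(
  plan=[
    [0.0881,0,0.001,0,0],
    [0.0881,0,0.001,0,0],
  ],
)

```text
clock: 22.45
tool_pos: [0.5294, -0.0454, 0.0065]
eef_rot: [0.515, 0.483, -0.512, 0.489]
contact_force: [-6.8, 1.8, 6.2]
opening: 1.0
```

The stop is again at -135 mm with about 7 N. The upward force component makes me want to see the back edge directly, to be sure it is the ledge and not the shelf that stops it. I'll withdraw, turn, lift, and look down through the rear slat gap with the wrist camera.

Call:
arm_command(
  plan=[
    [0.0881,0,-0.015,0,0],
    [0.0881,0,-0.018,0,0],
    [0.0881,0,0,0,-0.175],
    [0.0881,0,0,0,-0.175],
    [0.0881,0,0,0,-0.175],
    [0.0881,0,0,0,-0.175],
    [0.0881,0,0,0,-0.175],
    [0.0881,0,0,0,-0.175],
    [0.0881,0,0,0,-0.175],
    [0.0881,0,0,0,-0.175],
    [0.0881,0,0,0,-0.171],
    [0.0881,0,0,-0.005,0],
  ],
)

```text
clock: 23.95
tool_pos: [0.4944, -0.0436, 0.0061]
eef_rot: [0.02, 0.702, -0.021, 0.712]
contact_force: [-0.2, -0.6, 0.5]
opening: 0.996
```

Call:
arm_command(
  plan=[
    [0.0881,0,0,0,0],
    [0.0881,-0.06,0,0,0],
    [0.0881,-0.06,0,0,0],
    [0.0881,-0.06,0,0,0],
    [0.0881,-0.06,0,0,0],
    [0.0881,-0.06,0,0,0],
    [0.0881,-0.05,0,0,0],
    [0.0881,0,0.04,0.045,0],
    [0.0881,0,0.04,0.045,0],
    [0.0881,0,0.04,0.045,0],
    [0.0881,0,0,0.045,0],
    [0.0881,0,0,0,0],
  ],
)

```text
clock: 25.45
tool_pos: [0.6774, 0.0676, 0.3558]
eef_rot: [0.02, 0.703, -0.021, 0.711]
contact_force: [-1.3, -0.4, -0.1]
opening: 0.999
```

```bash
python3 v.py 16 wrist top side
```

```text
25.45 [0.6774 0.0676 0.3558] [ 0.14   0.729 -0.678  1.201  0.45   1.347  1.009] [-1.3 -0.4 -0.1]
[[0.0106, 0.0582, 0.9983], [-0.0023, 0.9983, -0.0581], [-0.9999, -0.0017, 0.0108]]
ledge frame 0.0061 0.0867
```

View pics/wrist16.png

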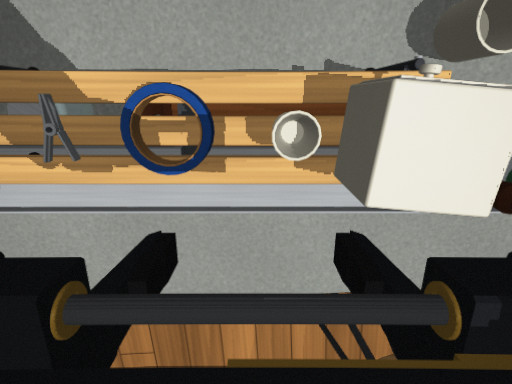

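View pics/side16z.png

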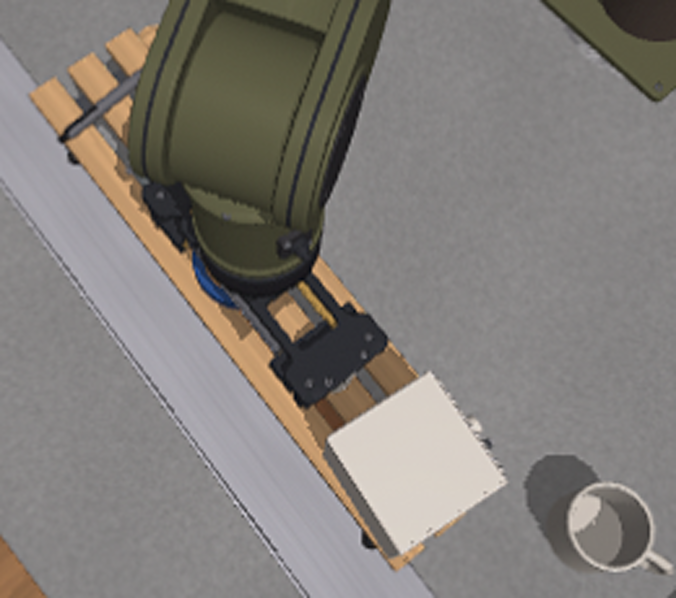

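```bash
python3 - <<'E'
from h import *
im=cv2.imread('pics/wrist16.png')[60:220,0:400]
cv2.imwrite('pics/w16z.png',cv2.resize(im,None,fx=2,fy=3.5,interpolation=cv2.INTER_NEAREST))
n=np.array([.9985,-.0554]);t=np.array([.0554,.9985]);o=np.array([.6665,-.0186])
c=r.calibration('wrist');T=np.load('pics/wrist16_T.npz')['T'];D=np.load('pics/wrist16.npy')
raw=cv2.imread('pics/wrist16.png')
for u in (20,90,220,250,330):
    print(u)
    for v in range(96,200,3):
        p=dep(c,T,[(u,v)],D)[0];print('  ',v,((p[:2]-o)@n*1000).round(1),((p[:2]-o)@t*1000).round(0),(p[2]*1000).round(1),raw[v,u].tolist(),end=';')
    print()
E
```

```text
20
   96 -75.7 -177.0 151.8 [56, 94, 126];   99 -72.5 -178.0 150.8 [51, 88, 116];   102 -69.3 -179.0 151.5 [57, 73, 86];   105 -65.0 -216.0 103.8 [101, 100, 97];   108 -61.3 -217.0 103.8 [101, 100, 97];   111 -57.6 -218.0 104.1 [101, 99, 97];   114 -53.9 -218.0 104.8 [79, 87, 93];   117 -53.0 -182.0 152.5 [61, 103, 138];   120 -49.6 -184.0 151.7 [63, 106, 140];   123 -46.3 -184.0 152.4 [55, 95, 125];   126 -42.9 -185.0 151.9 [61, 105, 139];   129 -39.4 -186.0 151.8 [65, 107, 142];   132 -36.0 -187.0 151.7 [60, 99, 132];   135 -32.6 -187.0 152.4 [56, 96, 126];   138 -29.1 -189.0 151.5 [57, 94, 127];   141 -25.6 -189.0 152.1 [56, 91, 122];   144 -22.2 -190.0 152.5 [45, 74, 98];   147 0.7 -288.0 30.7 [69, 69, 67];   150 4.1 -283.0 39.0 [98, 97, 96];   153 8.5 -283.0 40.6 [101, 99, 98];   156 -7.1 -197.0 148.4 [45, 75, 99];   159 -4.4 -194.0 153.0 [112, 180, 227];   162 -0.7 -195.0 152.9 [105, 173, 220];   165 3.1 -197.0 152.4 [104, 171, 217];   168 7.1 -199.0 151.0 [112, 181, 227];   171 10.5 -198.0 152.5 [109, 176, 226];   174 14.5 -200.0 151.4 [101, 167, 214];   177 18.1 -201.0 151.9 
[... 5005 characters left out ...]
, 117];   147 1.2 207.0 32.7 [72, 70, 70];   150 5.0 206.0 38.9 [102, 100, 98];   153 9.7 206.0 39.1 [104, 102, 100];   156 -6.6 178.0 149.3 [43, 72, 94];   159 -3.4 178.0 152.0 [61, 100, 132];   162 0.4 178.0 151.6 [60, 103, 136];   165 4.0 178.0 152.0 [65, 107, 141];   168 7.8 179.0 151.6 [66, 110, 146];   171 11.5 179.0 151.8 [62, 107, 139];   174 15.4 179.0 151.4 [92, 153, 198];   177 19.0 179.0 152.5 [104, 171, 218];   180 22.7 180.0 152.9 [108, 175, 221];   183 26.9 180.0 151.6 [106, 150, 184];   186 64.7 211.0 38.8 [180, 178, 175];   189 69.6 211.0 39.6 [184, 181, 177];   192 75.3 211.0 38.2 [178, 174, 172];   195 80.3 212.0 39.0 [181, 178, 175];   198 85.4 212.0 39.5 [183, 181, 176];
```

View pics/w16z.png

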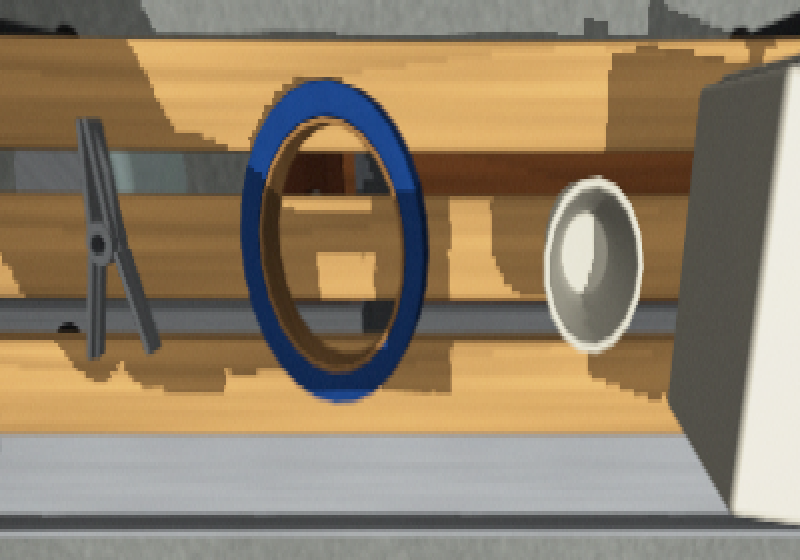

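Through the rear gap this view shows the ledge face at x≈+1 mm. With the front edge measured at -78 mm, the 80 mm board must be touching it. I'll shift the camera 35 mm so the gap looks straight onto the joint and see it directly.

Call:
arm_command(
  plan=[
    [0.0881,0,-0.02,0.035,0],
    [0.0881,0,-0.02,0,0],
    [0.0881,0,0,0,0],
    [0.0881,0,0,0,0],
  ],
)

```text
clock: 26.1
tool_pos: [0.7074, 0.0264, 0.3591]
eef_rot: [0.019, 0.703, -0.02, 0.711]
contact_force: [0.1, 0.4, -0.3]
opening: 0.997
```

```bash
python3 v.py 17 wrist; python3 - <<'E'
from h import *
im=cv2.imread('pics/wrist17.png')[40:180,0:420]
cv2.imwrite('pics/w17z.png',cv2.resize(im,None,fx=1.9,fy=4,interpolation=cv2.INTER_NEAREST))
n=np.array([.9985,-.0554]);t=np.array([.0554,.9985]);o=np.array([.6665,-.0186])
c=r.calibration('wrist');T=np.load('pics/wrist17_T.npz')['T'];D=np.load('pics/wrist17.npy')
raw=cv2.imread('pics/wrist17.png')
for u in (60,120,150,170,190,230,260,300,340):
    print(u)
    for v in range(60,170):
        p=dep(c,T,[(u,v)],D)[0];x=(p[:2]-o)@n*1000
        if p[2]<.06 and -30<x<15: print('  ',v,x.round(1),((p[:2]-o)@t*1000).round(0),(p[2]*1000).round(1),raw[v,u].tolist(),end=';')
    print()
E
```

```text
26.1 [0.7074 0.0264 0.3591] [ 0.177  0.773 -0.673  1.092  0.463  1.405  1.098] [ 0.1  0.4 -0.3]
[[0.0117, 0.0545, 0.9984], [-0.0019, 0.9985, -0.0545], [-0.9999, -0.0013, 0.0118]]
ledge frame 0.0384 0.0472
60
   117 -10.0 -278.0 -1.2 [80, 85, 83];   118 -8.4 -278.0 -1.5 [79, 80, 78];   119 -6.7 -279.0 -2.4 [81, 82, 82];   120 -5.2 -278.0 -0.3 [85, 89, 85];   121 -3.6 -279.0 -0.3 [86, 88, 87];   122 -2.0 -278.0 0.5 [84, 88, 86];   123 -0.3 -280.0 -0.9 [82, 87, 84];   124 1.1 -278.0 1.8 [76, 76, 76];   125 1.1 -266.0 20.5 [74, 72, 71];   126 1.2 -256.0 36.6 [75, 76, 76];   127 2.5 -255.0 38.8 [70, 88, 101];
120
   117 -10.5 -179.0 -1.7 [76, 79, 78];   118 -9.0 -179.0 -0.9 [81, 85, 83];   119 -7.3 -179.0 -1.9 [84, 88, 87];   120 -5.7 -180.0 -1.6 [84, 89, 86];   121 -4.2 -179.0 0.1 [82, 87, 85];   122 -2.5 -180.0 -0.9 [80, 82, 82];   123 -0.8 -180.0 -0.7 [77, 81, 79];   124 0.8 -180.0 -1.0 [81, 84, 82];   125 1.0 -173.0 15.4 [75, 75, 73];   126 0.8 -164.0 35.2 [74, 74, 71];   127 2.1 -163.0 37.8 [90, 98, 101];
150
   117 -10.8 -129.0 -0.8 [82, 94, 102];   118 -9.2 -129.0 -0.5 [82, 85, 83]
[... 978 characters left out ...]
 [27, 53, 92];   121 -6.0 55.0 17.3 [26, 52, 89];   122 -4.4 55.0 17.6 [25, 50, 88];   123 -2.9 55.0 18.1 [28, 53, 90];   124 -1.2 55.0 17.3 [26, 53, 90];   125 0.4 55.0 16.8 [29, 49, 78];   126 1.1 55.0 26.9 [62, 66, 73];   127 1.7 55.0 37.4 [89, 88, 87];
300
   117 -12.2 120.0 17.3 [55, 92, 129];   118 -10.6 120.0 17.1 [29, 52, 87];   119 -8.9 121.0 14.9 [28, 52, 90];   120 -7.5 120.0 17.7 [27, 52, 91];   121 -5.9 120.0 17.3 [24, 51, 91];   122 -4.3 121.0 16.0 [28, 55, 93];   123 -2.7 121.0 16.6 [26, 53, 89];   124 -1.0 121.0 15.5 [29, 53, 91];   125 0.3 121.0 18.0 [23, 44, 77];   126 1.3 120.0 25.2 [59, 62, 70];   127 1.8 118.0 36.9 [86, 83, 82];
340
   127 1.9 181.0 36.5 [158, 171, 173];
```

View pics/w17z.png

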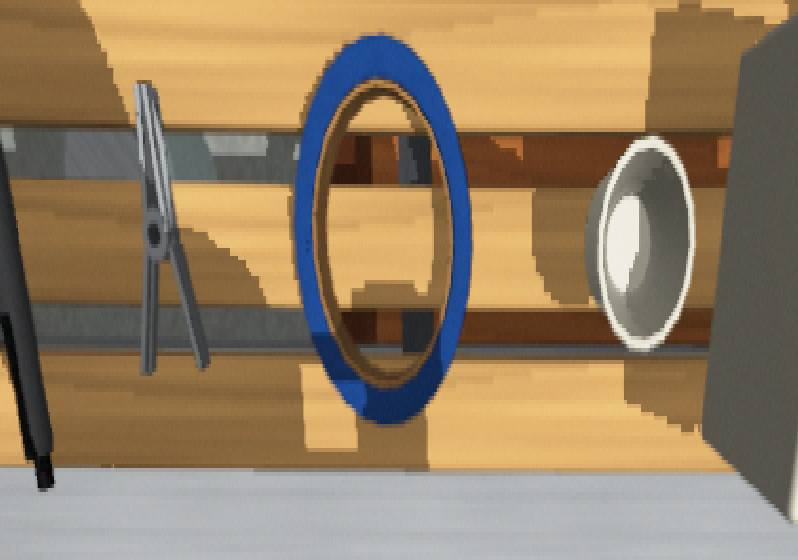

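```bash
python3 - <<'E'
from h import *
n=np.array([.9985,-.0554]);t=np.array([.0554,.9985]);o=np.array([.6665,-.0186])
c=r.calibration('wrist');T=np.load('pics/wrist17_T.npz')['T'];D=np.load('pics/wrist17.npy')
raw=cv2.imread('pics/wrist17.png')
for v in (78,82,119,122,125):
    for u in (176,184,192,200,208,212,216,220,224,228,236):
        p=dep(c,T,[(u,v)],D)[0];print((u,v),((p[:2]-o)@n*1000).round(0),((p[:2]-o)@t*1000).round(0),(p[2]*1000).round(0),raw[v,u].tolist(),end='; ')
    print()
E
```

```text
(176, 78) -62.0 -41.0 154.0 [32, 58, 85]; (184, 78) -70.0 -63.0 19.0 [25, 42, 79]; (192, 78) -71.0 -51.0 15.0 [14, 28, 52]; (200, 78) -71.0 -38.0 18.0 [33, 66, 115]; (208, 78) -71.0 -26.0 16.0 [49, 86, 138]; (212, 78) -64.0 -3.0 134.0 [73, 70, 68]; (216, 78) -64.0 2.0 135.0 [65, 62, 60]; (220, 78) -64.0 6.0 135.0 [44, 42, 39]; (224, 78) -64.0 11.0 134.0 [41, 39, 37]; (228, 78) -71.0 5.0 18.0 [57, 110, 177]; (236, 78) -61.0 28.0 176.0 [147, 75, 32]; 
(176, 82) -65.0 -76.0 18.0 [17, 25, 50]; (184, 82) -65.0 -64.0 15.0 [14, 24, 45]; (192, 82) -65.0 -51.0 17.0 [15, 25, 51]; (200, 82) -65.0 -39.0 16.0 [32, 64, 107]; (208, 82) -65.0 -26.0 17.0 [31, 62, 106]; (212, 82) -59.0 -3.0 134.0 [75, 72, 67]; (216, 82) -59.0 1.0 133.0 [75, 72, 69]; (220, 82) -59.0 6.0 135.0 [42, 40, 38]; (224, 82) -59.0 11.0 133.0 [43, 41, 39]; (228, 82) -65.0 5.0 18.0 [30, 61, 107]; (236, 82) -57.0 28.0 176.0 [146, 73, 31]; 
(176, 119) -19.0 -41.0 169.0 [36, 64, 89]; (184, 119) -9.0 -68.0 17.0 [16, 25, 49]; (192, 119) -9.0 -55.0 17.0 [17, 28, 51]; (200, 119) -9.0 -42.0 16.0 [29, 53, 91]; (208, 119) -9.0 -29.0 18.0 [
[... 474 characters left out ...]
 122) -13.0 -6.0 133.0 [43, 39, 39]; (216, 122) -13.0 -1.0 135.0 [41, 40, 38]; (220, 122) -13.0 4.0 135.0 [42, 40, 37]; (224, 122) -13.0 9.0 135.0 [41, 40, 37]; (228, 122) -4.0 3.0 17.0 [31, 55, 85]; (236, 122) -17.0 27.0 176.0 [149, 75, 34]; 
(176, 125) -13.0 -39.0 175.0 [60, 52, 58]; (184, 125) -12.0 -35.0 159.0 [27, 49, 71]; (192, 125) 1.0 -55.0 17.0 [25, 34, 53]; (200, 125) 1.0 -43.0 15.0 [39, 55, 77]; (208, 125) 1.0 -30.0 15.0 [30, 50, 76]; (212, 125) -10.0 -6.0 134.0 [43, 42, 39]; (216, 125) -10.0 -1.0 134.0 [40, 38, 36]; (220, 125) -10.0 4.0 134.0 [42, 41, 39]; (224, 125) -10.0 9.0 134.0 [42, 41, 38]; (228, 125) -13.0 18.0 176.0 [45, 56, 72]; (236, 125) -14.0 27.0 178.0 [148, 75, 30];
```

The gap view shows the board's dark top running right up to the ledge face at s = -58, 55 and 120 mm, with no bench visible between, so it is flush. The grey strip at s≈0 is a cross-batten at z=135. I'll pull the arm clear and compare everything with the starting pictures.

Call:
arm_command(
  plan=[
    [0.0881,-0.04,0,-0.04,0],
    [0.0881,0,0,-0.05,0],
    [0.0881,0,0,-0.05,0],
    [0.0881,0,0,-0.05,0],
    [0.0881,0,0,-0.05,0],
    [0.0881,0,0.05,0,0],
    [0.0881,0,0.05,0,0],
    [0.0881,0,0.05,0,0],
    [0.0881,0,0.05,0,0],
    [0.0881,0,0.05,0,0],
    [0.0881,0,0.05,0,0],
    [0.0881,0,0,0,0],
  ],
)

```text
clock: 27.65
tool_pos: [0.4819, 0.3437, 0.3949]
eef_rot: [0.017, 0.703, -0.016, 0.71]
contact_force: [0.2, -0.0, 0.7]
opening: 0.999
```

```bash
python3 v.py 18 top side; python3 - <<'E'
from h import *
for n in('top','side'):
    a=cv2.imread(f'pics/{n}0.png').astype(int);b=cv2.imread(f'pics/{n}18.png').astype(int)
    d=(np.abs(a-b).max(2)>35).astype(np.uint8)*255
    cv2.imwrite(f'pics/{n}diff.png',d)
a=cv2.imread('pics/topdiff.png');b=cv2.imread('pics/sidediff.png');cv2.imwrite('pics/diff.png',cv2.resize(np.hstack([a,b]),(800,300)))
n=np.array([.9985,-.0554]);t=np.array([.0554,.9985]);o=np.array([.6665,-.0186])
E
```

```text
27.65 [0.4819 0.3437 0.3949] [-0.284  0.569 -0.757  1.422  0.402  1.299  0.456] [ 0.2 -0.   0.7]
[[0.0101, 0.047, 0.9988], [0.0006, 0.9989, -0.047], [-0.9999, 0.0011, 0.0101]]
ledge frame -0.2044 0.3515
```

View pics/diff.png

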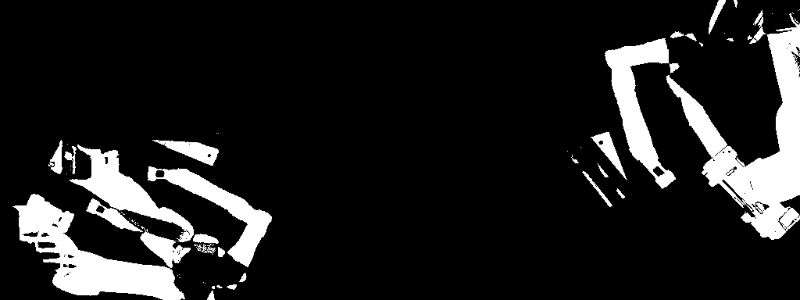

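View pics/top18z.png

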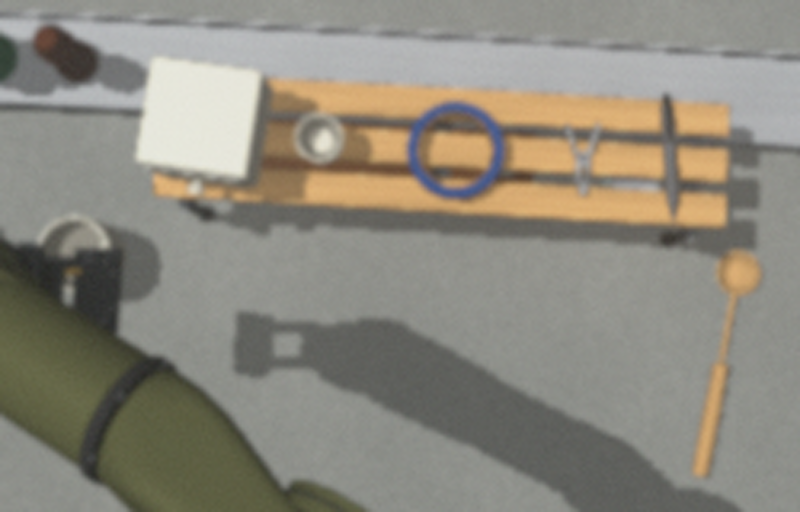

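View pics/side18z.png

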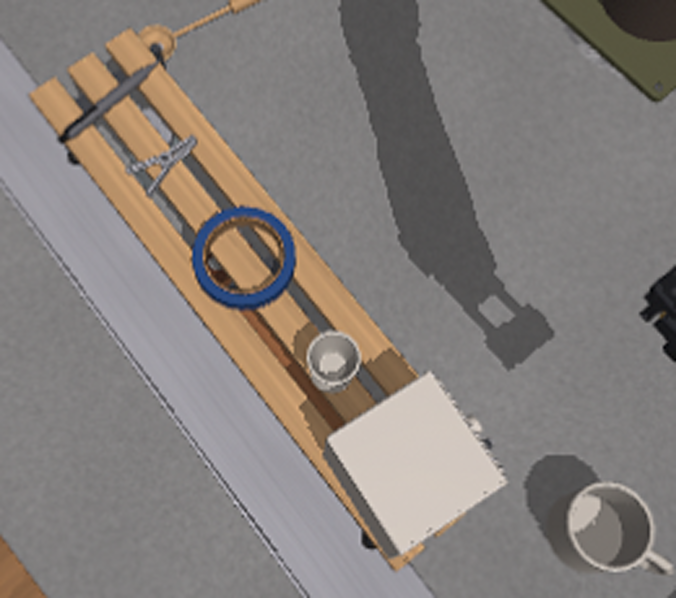

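In both cameras the only changes are the board and the arm with its shadow. Everything on and around the shelf is where it was, so I'm handing the job in.

```bash
python3 -c "
from plant import r
print(r.finish_job(), r.get_state()['clock'])"
```

```text
the job is handed in; nothing more can be done
the job is handed in; nothing more can be done
```

The board is home: flat on the bench, with its back edge against the ledge and its tucked end still behind the leg. I handed the job in at about 27.8 s of the 51 s allowed.

**How it went**
- I pushed the front edge about 50–90 mm from the loose end. The hand then reached in under the shelf with its jaws pointing at the ledge.
- Partway through, the tucked end came forward onto the line of the leg but stayed behind it.
- I brought the board in by pushing on the tucked half, then nearer the loose end, then at the middle, and finished with a firm press near the loose end.

**Last checks**
- **Flush:** the wrist camera, looking down through the rear slat gap, showed the board running right up to the ledge face at three points: 58 mm towards the loose end from the shelf's middle, and 55 and 120 mm towards the tucked end. The front edge is straight to within about 1 mm.
- **Tucked end:** I worked this out from the loose end's position, measured before the final pushes. It is about 12–15 mm past the leg's centre.
- **Nothing else moved:** comparing before and after pictures from the top and side cameras, only the board and the arm with its shadow changed. The jar was not clearly visible in them, but the hand stayed well away from it.

**What disagreed**
- **Measurements:** the wrist camera put the front edge at -78 mm where -80 is nominal. Its own reading of the ledge face was off by about +1 mm, so this fits the camera's 2 mm calibration.
- **Upward force:** the last presses showed about 7 N sideways and about 6 N upward. I put the upward part down to the tapered fingertips, but I can't fully rule out a light touch on the shelf. The side camera put the hand's wide ring a few millimetres above the shelf top.
- **Hand tilt:** two early descents ran into a joint's range stop and tilted the hand slightly. I corrected that before touching the board.

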